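# Press the end cover onto an instrument case with a quick clamp

## Task

Lay the instrument case in the quick clamp, lengthwise on its two rails between the jaws, with the loose end cover facing the moving jaw. Squeeze the clamp's trigger as often as it takes to press the cover fully home, then press the release tab until the moving jaw has sprung right back, leaving the closed case lying in the clamp. Let only the clamp do the pressing: do not push the cover or the moving jaw with the gripper, keep off the lamp that hangs over the grip, and leave the spool, bottle and tin where they are.

Things in the scene. Friction and masses are not known exactly. Their poses are not given: they have to be found in the camera images.
- case_mid (a point): Centre of the loose aluminium instrument case: a plain rectangular block 44 wide (x), 100 long (y), 44 high (z), lying on the bench, mass about 0.3 kg. Its y axis runs along its length towards the end that carries the cover, z is up. Grip it across its 44 mm width.
- cover_mid (a point): Centre of the outer face of the case's black end cover, a plate 44 x 42 and 6 thick on a rubber plug. It slides along the case's y axis; fully home this point is 56 in front of the case centre, standing proud up to 18 mm more. Axes as the case's.
- cover (a joint): How far the end cover stands proud of the case, in m: 0 is fully home, it starts at 0.010 to 0.018. Stiff: about 7 N moves it, and it stays where it is left.
- clamp: Quick clamp bolted to the bench, base plate 90 x 330 x 8. Origin on the bench under the fixed jaw's front face; y runs along the bar to the moving jaw, x away from the robot, z up; small yaw. Two rails (y 0 to 173, 50 wide overall, 18 slot), tops 45 up, carry the case. Fixed jaw 60 wide, y -18 to 0, top 90 up. Housing behind it 44 wide, y -150 to -18, top 58 up, carries grip and trigger.
- bed_mid (a point): Point on the tops of the rails midway across, 62 along clamp y from the fixed jaw: the case centre belongs 22 above about here. Clamp axes.
- jaw (a joint): Travel of the moving jaw towards the fixed jaw, in m: 0 fully open, 150 mm between the faces (the start); most 0.060. The trigger walks it closed over a ratchet of 6 mm teeth; after a squeeze it may slip back up to 6 mm. A 3 N spring opens it while the release tab is pressed. With the case in place the cover is home at about 0.044.
- jaw_face (a point): Centre of the moving jaw's inner face: a steel plate 56 wide, 16 thick, from 47 to 90 above the bench. This point is 67 above the bench. It rides on the bar between the rails.
- trigger (a joint): Pull of the trigger towards the grip, in m: 0 at rest, 0.020 fully squeezed. It slides along the clamp's -y and springs back by itself; a full squeeze moves the jaw 10 to 20 mm. It takes about 8 N without load and 18 N while the cover is being pressed; 25 N is ample. When the cover is home the trigger stops early.
- trigger_mid (a point): Middle of the trigger, 60 up its length; moves with it. The trigger is a bar 28 wide, 12 thick (along clamp y), 85 long, beside the grip on the fixed jaw's side, leaning like it 35 degrees from vertical towards clamp -x (the robot). At rest its front face is at clamp y -45 and 24 mm separate it from the grip, 4 mm when squeezed.
- grip_mid (a point): Middle over grip and trigger as fully squeezed (30 mm over both; 50 at rest), 60 up their length, 104 above the bench. Clamp axes. The fixed grip, clamp y -95 to -81, is 28 wide, 90 long, its length along (-0.574, 0, 0.819): come in down that line (a lamp hangs above), closing along clamp y. Centred here, open to 78 mm or more, close to 30, open again, and repeat.
- tab_top (a point): Centre of the top of the release tab: a steel paddle 36 x 36 and 6 thick, on the robot's side of the fixed jaw, 50 above the bench with free space above. Clamp axes.
- tab (a joint): How far the release tab is pressed down, in m: 0 up (it springs back), 0.009 fully down, where the ratchet lets go and the jaw springs open within a second while the tab is held down. Needs about 5 N. It clicks down by up to 3 mm by itself as the jaw is walked along.
- lamp_head (a point): Centre of the underside of the fixed white lamp's flat head, which hangs over the clamp's grip: 95 (x) by 100 (y) and 26 thick, underside 206 above the bench. Axes about the clamp's. Its round foot (130 across) and post, 330 high, stand 142 further along +x and 165 further along -y; an arm runs from the post's top to the head.
- spool: Steel solder spool 60 across and 52 high, loose bystander; origin under its centre.
- flux: White plastic bottle 44 across and 100 high, loose bystander; origin under its centre.
- tin: Plain steel tin 80 across and 75 high, loose bystander; origin under its centre.

How it is judged (in metres and radians):
On the way, in this order (a step that is already met when the one before it is completed fails the run):
1. the case lies on the rails between the jaws, let go, its cover facing the moving jaw and still proud (x of case_mid in the frame of clamp between -0.015 and 0.015 m and z of case_mid in the frame of clamp between 0.062 and 0.072 m and y of case_mid in the frame of clamp above 0.044 m and angle between case_mid's own z axis and vertical below 0.09 rad and angle between the y axis of case_mid and the y axis of clamp, either way round below 0.2 rad and y of cover_mid in the frame of clamp between 0.09 and 0.149 m and contact force between the fingers and case below 0.2 N and value of joint cover above 0.004 m), for 0.2 s.
2. the clamp has pressed the cover fully home (x of case_mid in the frame of clamp between -0.015 and 0.015 m and z of case_mid in the frame of clamp between 0.062 and 0.072 m and y of case_mid in the frame of clamp above 0.044 m and angle between case_mid's own z axis and vertical below 0.09 rad and angle between the y axis of case_mid and the y axis of clamp, either way round below 0.2 rad and value of joint cover below 0.0015 m and value of joint jaw above 0.036 m), for 0.1 s.
At the end, for the whole second after the job is handed in: Case flat on the rails (within 15 mm of their middle line and 0.2 rad of the bar, centre 44 to 70 mm from the fixed jaw), cover towards the moving jaw and within 1.5 mm of home; moving jaw within 5 mm of fully open, trigger and tab back out, all at rest (x of case_mid in the frame of clamp between -0.015 and 0.015 m and z of case_mid in the frame of clamp between 0.062 and 0.072 m and y of case_mid in the frame of clamp between 0.044 and 0.07 m and angle between case_mid's own z axis and vertical below 0.09 rad and angle between the y axis of case_mid and the y axis of clamp, either way round below 0.2 rad and y of cover_mid in the frame of clamp above 0.09 m and value of joint cover below 0.0015 m and value of joint jaw below 0.005 m and value of joint trigger below 0.003 m and value of joint tab below 0.004 m and linear speed of case below 0.02 m/s); the robot touches nothing.
It fails at once if the gripper pushes the end cover itself (over 4 N) (contact force between the fingers and cover above 4 N).
It fails at once if the gripper pushes the moving jaw itself (over 4 N) (contact force between the fingers and jaw above 4 N).
It fails at once if the robot knocks the lamp (over 4 N) (contact force between any of the arm, the fingers and lamp above 4 N).
It fails at once if the spool, the bottle or the tin is moved by more than 30 mm (distance of any of spool, flux, tin from where it was at the start of the episode above 0.03 m).
It also fails if it takes over 72 s, if anything falls off the work surface, if the arm or the gripper's body presses on something with over 40 N, if the wrist force passes 120 N, or if a joint passes its speed limit or range.

## Robot

A 6-joint arm with a two-finger parallel gripper is mounted at the origin on the work surface. World frame = base frame: x ahead of the robot, y to its left, z up, the work surface at z = 0. Lengths are in mm, angles in rad, forces in N, time in s.
With the tool pointing down it reaches from about 350 to 775 mm from the base axis. Payload 7.3 kg.
Tool frame: the origin (TCP) lies at the centre of the arm's flange, where the gripper is bolted on; the fingertips stand 178 mm ahead of it and the grasp point (between the pads) lies 159 mm ahead of it; z points along the fingers, y is the direction in which the jaws open and shut (so a half turn about z gives the same grasp; the last joint's range is limited). The gripper opens to 92 mm and grips with 3 to 60 N. Pads are 19 mm wide; open, the fingers measure 130 mm over their backs; the gripper's body (75 mm by 190 mm) begins 47 mm behind the grasp point.
Start: joints at [-1.448, 0.342, 1.524, -0, 1.275, -0.146], TCP at [139.447, -506.145, 404.741] pointing down, gripper open.
Joint ranges: [-2.53, 2.53], [-0.77, 2.02], [0.04, 2.7], [-1, 4.14], [0.28, 2.66], [-3.11, 3.11]. Speed limits (rad/s): [2.57, 2.57, 3.14, 3.14, 3.14, 3.14].

## Interface

Orientations are given as [roll, pitch, yaw] about the fixed x, y, z axes, in that order (R = Rz(yaw) Ry(pitch) Rx(roll)).
In Python, from plant import get_obs, capture, close_job gives the robot as it stands. The module is installed in compiled form; this text tells all that it offers.
- The arm moves only by the shell command python3 -m pendant 'ROWS'. ROWS is JSON, a list of rows, each a list of 3 entries, a list of its own where there are three numbers: the shift along the tool's x, y, z in m, then the turn, a rotation vector about the tool's x, y, z in rad, then the finger opening in m, from 0 to 0.0918. In form: [[[tx, ty, tz], [wx, wy, wz], fingers], ...]. A call has 1 to 10 rows; each row is the pose to reach, as a shift and turn from the pose commanded when the call began, along the tool's axes at that moment; what a row does not reach only later rows make up. A row lasts 1/12 s, in which the tool goes at most 41.7 mm and 7.16 degrees, less where a joint would pass 70% of its speed; a pose out of reach is approached as far as the arm can. A call with a gripper value outside its range is refused whole. The fingers move at their own pace and stop on an object; the grip force is fixed at half the most. Time passes only in rows, so rows that repeat a pose let the fingers close. It gives the time, the measured TCP pose, the force and the opening at its end, in the units of the state.
- get_obs(): the state, without advancing time (a new reading comes with each control period).
- capture(name): name is "scene" or "side" or "wrist"; returns a dict with "color" (400x640x3 uint8, red, green, blue), "mtx" (3x3 intrinsics, pixels), "dist" ([k1, k2, p1, p2, k3] as OpenCV has them; the pictures are not rectified), "rvec" (rotation vector, rad) and "tvec" (3), from world to camera coordinates, as OpenCV has them. Camera axes: x right, y down, z forward; pixel columns grow to the right and rows downward; lengths in mm; the calibration is good to about 2 mm. A picture is of the moment at which its call begins. There is no depth.
- close_job(): hands the job in, once; it reports no verdict.
The state is a dict: "time": time; "joint_positions": joint angles; "dq": joint speeds; "tau": joint torques, N m; "tool_pos": TCP position; "tcp_rot": TCP orientation; "contact_force": force on the tool from outside, world axes, zero at the start; "moment": the same for the moment, N m; "grip_width": finger opening in mm.
Only numpy, scipy, OpenCV 4.12 (cv2) and the standard library are available. Lean on these libraries where they do the work, as an engineer would, in place of code of your own. Each camera call takes 0.05 s, during which the arm holds its last target. There are 200 camera calls.

## Working session

There is one attempt and no reset: what is moved stays moved. The work goes in short steps, Python scripts to look and compute and a shell command to move; the robot and the scene stay as the last step left them, time stands still between calls to the robot, and variables do not carry over. Pictures are saved under pics/ and viewed, about 8 in all and at most 12, crops included, and the job is handed in when it is done.

```bash
mkdir -p pics; cat > h.py <<'E'
import cv2, numpy as np, json
from plant import get_obs, capture, close_job
from scipy.spatial.transform import Rotation as R
def snap(n,f):
    c=capture(n); cv2.imwrite('pics/'+f,c['color'][:,:,::-1]); np.savez('pics/'+f+'.npz',**c); return c
def load(f): return dict(np.load('pics/'+f+'.npz'))
def proj(c,P): return cv2.projectPoints(np.array(P,float).reshape(-1,1,3),c['rvec'],c['tvec'],c['mtx'],c['dist'])[0].reshape(-1,2)
def ray(c,uv):
    M=cv2.Rodrigues(c['rvec'])[0]; u=cv2.undistortPoints(np.array(uv,float).reshape(-1,1,2),c['mtx'],c['dist']).reshape(-1,2)
    return (-M.T@c['tvec'].reshape(3)), np.c_[u,np.ones(len(u))]@M
def onz(c,uv,z):
    o,d=ray(c,uv); z=np.broadcast_to(z,len(d)); return o+d*((z-o[2])/d[:,2])[:,None]
E
python3 - <<'E'
from h import *
import numpy as np
for n in('scene','side','wrist'):
    c=snap(n,n+'0.png'); o,_=ray(c,[[320,200]]); print(n,o,onz(c,[[320,200]],0))
print(get_obs())
E
```

```text
scene [1138.00458551 -792.88955113  778.54293746] [[4.29347809e+02 1.94557178e+02 1.13686838e-13]]
side [  23.72351685  848.57740692 1061.66285337] [[634.63835605 -73.58985254   0.        ]]
wrist [ 206.36326123 -487.18425027  383.19297008] [[ 105.14924238 -521.6330421     0.        ]]
{'time': 0.15, 'joint_positions': array([-1.44801199e+00,  3.42566459e-01,  1.52474853e+00, -1.70691242e-05,
        1.27540318e+00, -1.46037142e-01]), 'dq': array([ 8.37808585e-05, -2.23285560e-03, -2.80705293e-03, -6.23563352e-04,
        4.44399013e-04,  1.10840486e-03]), 'tau': array([ 8.60980363e-04, -4.31472051e+01, -2.44351637e+01,  7.17647723e-02,
        5.37459191e-02, -7.80465007e-05]), 'tool_pos': array([ 139.4274035 , -506.05818695,  404.21966428]), 'tcp_rot': array([-3.14047674e+00, -1.47632944e-04,  2.68826371e-01]), 'contact_force': array([-0.81390362,  0.70741893,  0.44956839]), 'moment': array([ 0.01652593, -0.07361109,  0.01217471]), 'grip_width': 91.53092982477496}
```

View pics/scene0.png

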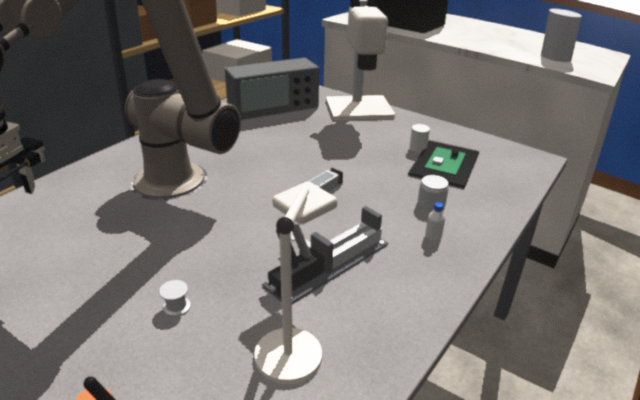

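View pics/side0.png

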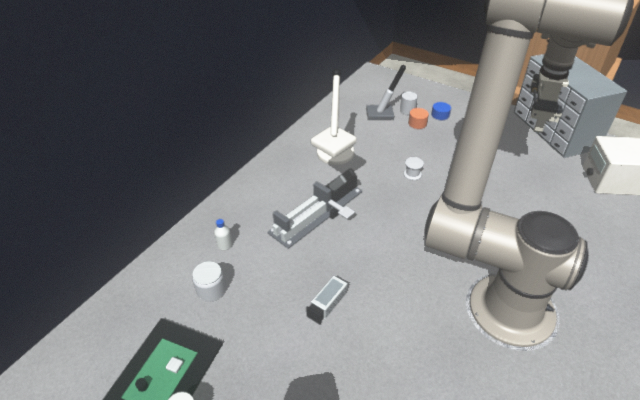

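Side view: clamp from about (290,230) to (350,180), case at (327,298) with its black cover end at (318,312), bottle (223,235), tin (208,282), spool (414,168). I'll zoom in on the clamp and case in both views.

```bash
python3 - <<'E'
from h import *
a=load('side0.png')['color'][165:325,262:372,::-1]; b=load('scene0.png')['color'][160:300,260:400,::-1]
a=cv2.resize(a,(412,600),interpolation=cv2.INTER_CUBIC); b=cv2.resize(b,(385,385),interpolation=cv2.INTER_CUBIC)
o=np.zeros((600,800,3),np.uint8); o[:,:412]=a; o[:385,415:800]=b
cv2.imwrite('pics/z.png',o)
E
```

```text
(no output)
```

View pics/z.png

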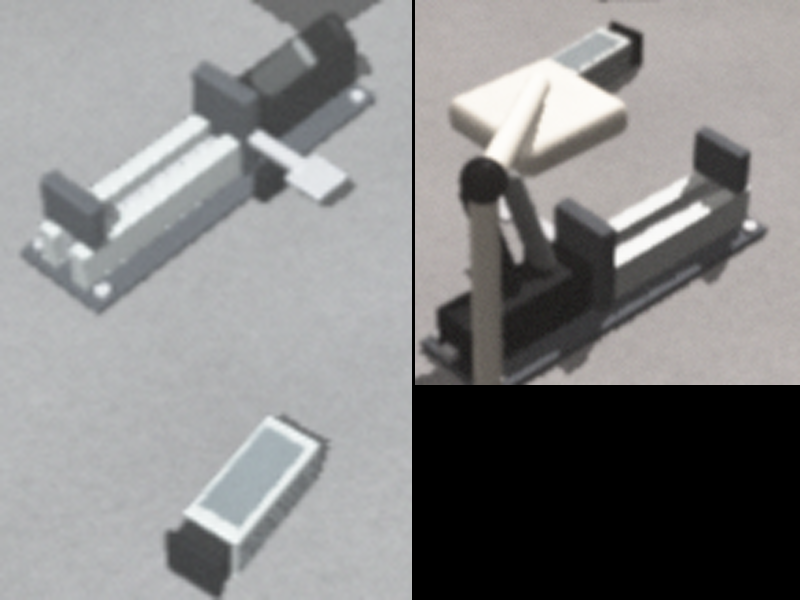

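```bash
cat >> h.py <<'E'
def clampP(p,L):
    L=np.atleast_2d(np.array(L,float)); c,s=np.cos(p[2]),np.sin(p[2])
    return np.c_[p[0]+c*L[:,0]-s*L[:,1],p[1]+s*L[:,0]+c*L[:,1],L[:,2]]
def box(c,img,p,lo,hi,off,k,col):
    V=[[a,b,d] for a in(lo[0],hi[0]) for b in(lo[1],hi[1]) for d in(lo[2],hi[2])]
    q=((proj(c,clampP(p,V))-off+.5)*k-.5)
    for i in range(8):
        for j in(1,2,4):
            if not i&j: cv2.line(img,tuple(int(round(t)) for t in q[i]),tuple(int(round(t)) for t in q[i|j]),col,1,cv2.LINE_AA)
E
cat > fit.py <<'E'
from h import *
from scipy.optimize import least_squares
s=load('side0.png'); g=load('scene0.png')
px=lambda q:(np.array(q,float)+.5)/3.75-.5+[262,165]
def fit(L,q,x0):
    r=least_squares(lambda p:(proj(s,clampP(p,L))-px(q)).ravel(),x0,loss='soft_l1',x_scale=[10,10,.1]); return r.x,(proj(s,clampP(r.x,L))-px(q))
L=[[30,0,90],[-30,0,90],[30,-18,90],[-30,-18,90],[28,166,90],[-28,166,90],[28,150,90],[-28,150,90]]
q=[[192,72],[252,108],[203,63],[262,100],[43,180],[98,213],[54,173],[109,206]]
p,r=fit(L,q,[550,-100,0.]); print('clamp',p); print(r.round(1).tolist())
Lc=[[22,-50,44],[-22,-50,44],[22,50,44],[-22,50,44]]
qc=[[272,417],[320,443],[187,512],[237,540]]
pc,r=fit(Lc,qc,[480,50,0.]); print('case',pc); print(r.round(1).tolist())
np.savez('poses.npz',clamp=p,case=pc)
def draw(c,x0,y0,x1,y1,k):
    im=cv2.resize(c['color'][y0:y1,x0:x1,::-1],None,fx=k,fy=k,interpolation=cv2.INTER_CUBIC); o=np.array([x0,y0])
    for lo,hi in(([-30,-18,45],[30,0,90]),([-28,150,47],[28,166,90]),([-25,0,8],[25,173,45]),([-22,-150,8],[22,-18,58]),([-45,-155,0],[45,175,8])): box(c,im,p,lo,hi,o,k,(0,0,255))
    box(c,im,pc,[-22,-50,0],[22,50,44],o,k,(0,255,0)); box(c,im,pc,[-22,60,1],[22,66,43],o,k,(255,255,0))
    return im
a=draw(s,262,165,372,325,3.75)
b=draw(g,260,160,400,300,2.75)
o=np.zeros((600,800,3),np.uint8); o[:,:a.shape[1]]=a[:600]; o[:385,414:799]=b[:385,:385]
cv2.imwrite('pics/fit.png',o)
E
python3 fit.py
```

```text
clamp [ 6.09278145e+02 -3.72952808e+01 -1.74350016e-01]
[[0.1, 0.0], [-1.1, -0.3], [1.3, -0.5], [0.3, -1.3], [-0.3, 0.6], [-1.2, 1.6], [0.9, -0.5], [0.0, 0.4]]
case [ 4.06146077e+02  2.32493029e+02 -5.35424410e-02]
[[-0.4, -1.0], [0.9, 0.1], [-0.7, -0.2], [0.3, 1.1]]
```

View pics/fit.png

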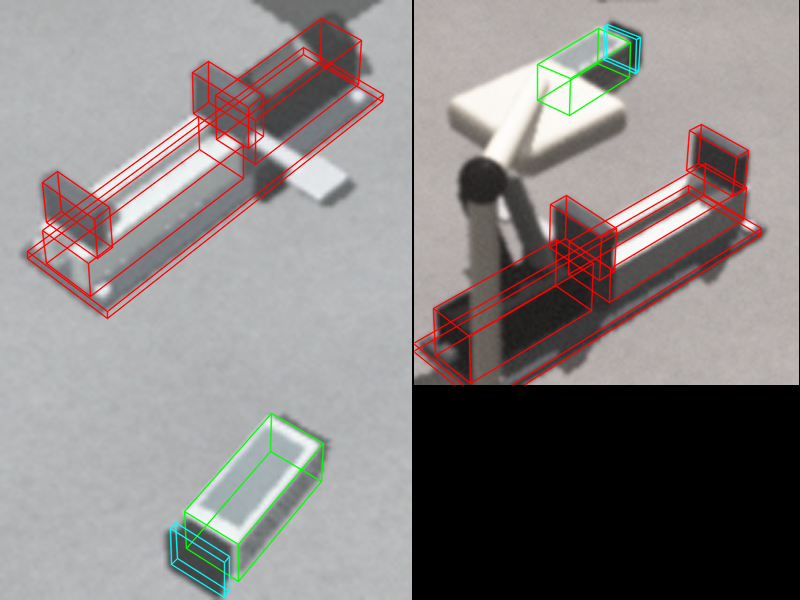

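The fit is close, within about 2 px in both views. I'll refine it with the wrist camera from above the clamp.

```bash
cat >> h.py <<'E'
def rel(*tg):
    o=get_obs(); R0=R.from_euler('xyz',o['tcp_rot']); print('t',round(o['time'],2),'at',o['tool_pos'].round(1),o['tcp_rot'].round(3),'F',o['contact_force'].round(1),'w',round(o['grip_width'],1))
    for p,R1 in tg:
        if not isinstance(R1,R): R1=R.from_euler('xyz',R1)
        print((R0.inv().apply(np.array(p)-o['tool_pos'])/1000).round(4).tolist(),(R0.inv()*R1).as_rotvec().round(4).tolist(), 'w dist',np.linalg.norm(np.array(p)-o['tool_pos']).round(1))
E
python3 - <<'E'
from h import *
pi=np.pi
rel(([400,-250,450],[pi,0,.8]),([510,20,450],[pi,0,1.5]))
c=load('wrist0.png'); print(c['mtx'])
o=get_obs();R0=R.from_euler('xyz',o['tcp_rot']);M=cv2.Rodrigues(c['rvec'])[0]
Rc=R0.inv().as_matrix()@M.T; tc=R0.inv().apply((-M.T@c['tvec'].ravel())-o['tool_pos'])
R1=R.from_euler('xyz',[pi,0,1.5]).as_matrix()
for P1 in([510,20,450],[510,60,480],[540,0,450]):
    Mw=(R1@Rc).T; cp=R1@tc+P1; c['rvec']=cv2.Rodrigues(Mw)[0]; c['tvec']=-Mw@cp
    d=np.load('poses.npz'); print(proj(c,np.r_[clampP(d['clamp'],[[30,0,90],[-30,0,90],[28,166,90],[-28,166,90],[-60,-80,8]]),clampP(d['case'],[[0,50,44],[0,-50,44]])]).round().tolist())
E
```

```text
t 0.15 at [ 139.4 -506.1  404.2] [-3.14  -0.     0.269] F [-0.8  0.7  0.4] w 91.5
[0.3192, -0.1777, -0.0455] [-0.0011, -0.0004, -0.5312] w dist 368.2
[0.497, -0.4088, -0.0453] [-0.0009, -0.0008, -1.2312] w dist 645.1
[[285.20591583   0.         315.059526  ]
 [  0.         285.20591583 197.7381673 ]
 [  0.           0.           1.        ]]
[[421.0, 222.0], [374.0, 217.0], [449.0, 81.0], [399.0, 75.0], [337.0, 246.0], [209.0, -50.0], [219.0, 48.0]]
[[413.0, 241.0], [370.0, 237.0], [437.0, 118.0], [392.0, 114.0], [337.0, 259.0], [223.0, 2.0], [231.0, 86.0]]
[[397.0, 208.0], [349.0, 203.0], [423.0, 63.0], [372.0, 57.0], [318.0, 235.0], [179.0, -69.0], [192.0, 32.0]]
```

```bash
A='[[0.319,-0.178,-0.046],[0,0,-0.53],0.0918]'; python3 -m pendant '[[[0.32,-0.178,-0.046],[0,0,-0.53],0.0918],[[0.32,-0.178,-0.046],[0,0,-0.53],0.0918],[[0.32,-0.178,-0.046],[0,0,-0.53],0.0918],[[0.32,-0.178,-0.046],[0,0,-0.53],0.0918],[[0.32,-0.178,-0.046],[0,0,-0.53],0.0918],[[0.32,-0.178,-0.046],[0,0,-0.53],0.0918],[[0.32,-0.178,-0.046],[0,0,-0.53],0.0918],[[0.32,-0.178,-0.046],[0,0,-0.53],0.0918],[[0.32,-0.178,-0.046],[0,0,-0.53],0.0918],[[0.32,-0.178,-0.046],[0,0,-0.53],0.0918]]'
python3 -c "
from h import *
rel(([500,80,450],[np.pi,0,1.5]))"
```

```text
time: 0.98
tool_pos: [403.8, -245.5, 451.5]
tcp_rot: [3.14, -0.002, 0.805]
contact_force: [0.1, -0.3, -0.0]
grip_width: 91.7
t 0.98 at [ 403.8 -245.5  451.5] [ 3.14e+00 -2.00e-03  8.05e-01] F [ 0.1 -0.3 -0. ] w 91.7
[0.3012, -0.1564, 0.002] [0.0022, -0.0019, -0.6954] w dist 339.4
```

```bash
python3 -m pendant '[[[0.301,-0.156,0.002],[0,0,-0.695],0.0918],[[0.301,-0.156,0.002],[0,0,-0.695],0.0918],[[0.301,-0.156,0.002],[0,0,-0.695],0.0918],[[0.301,-0.156,0.002],[0,0,-0.695],0.0918],[[0.301,-0.156,0.002],[0,0,-0.695],0.0918],[[0.301,-0.156,0.002],[0,0,-0.695],0.0918],[[0.301,-0.156,0.002],[0,0,-0.695],0.0918],[[0.301,-0.156,0.002],[0,0,-0.695],0.0918],[[0.301,-0.156,0.002],[0,0,-0.695],0.0918],[[0.301,-0.156,0.002],[0,0,-0.695],0.0918]]'
python3 -c "
from h import *
rel(([500,80,450],[np.pi,0,1.5]))
c=snap('wrist','w1.png'); cv2.imwrite('pics/w1z.png',cv2.resize(c['color'][:300,180:520,::-1],None,fx=2,fy=2,interpolation=cv2.INTER_CUBIC))"
```

```text
time: 1.82
tool_pos: [499.1, 76.9, 448.1]
tcp_rot: [-3.141, 0.0, 1.498]
contact_force: [-0.9, -0.6, 1.0]
grip_width: 91.6
t 1.82 at [499.1  76.9 448.1] [-3.141  0.     1.498] F [-0.9 -0.6  1. ] w 91.6
[0.0032, 0.0007, -0.0019] [-0.001, 0.0001, -0.0021] w dist 3.8
```

View pics/w1z.png

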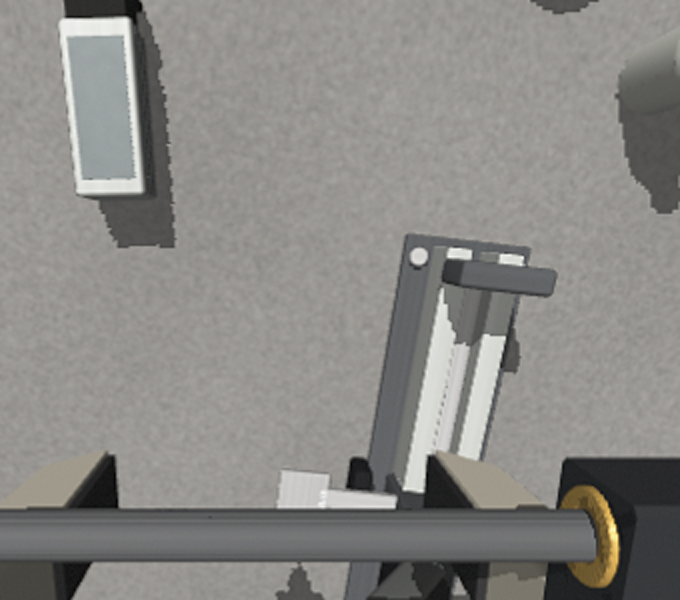

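Wrist view (crop, 2x): case top corners are near (60,20), (132,20), (78,194) and (146,192). The clamp base end runs (407,235)–(529,247), the moving jaw top is at (455–556, 264–296), and the tab's far edge is (281,469)–(328,473). Next is a joint fit over all views.

```bash
cat > fit2.py <<'E'
from h import *
from scipy.optimize import least_squares
s=load('side0.png'); g=load('scene0.png'); w=load('w1.png')
ps=lambda q:(np.array(q,float)+.5)/3.75-.5+[262,165]
pw=lambda q:(np.array(q,float)+.5)/2-.5+[180,0]
pg=lambda q:(np.array(q,float)-[415,0]+.5)/2.75-.5+[260,160]
Ls=[[30,0,90],[-30,0,90],[30,-18,90],[-30,-18,90],[28,166,90],[-28,166,90],[28,150,90],[-28,150,90]]
qs=ps([[192,72],[252,108],[203,63],[262,100],[43,180],[98,213],[54,173],[109,206]])
Lw=[[-28,166,90],[28,166,90],[28,150,90],[-28,150,90]]
qw=pw([[460,264],[556,272],[550,296],[455,286]])
def res(p,full=0):
    e=[[-45,p[3],8],[45,p[3],8]]
    a=[proj(s,clampP(p,Ls))-qs, proj(s,clampP(p,e))-ps([[98,306],[25,250]]), proj(w,clampP(p,Lw))-qw, proj(w,clampP(p,e))-pw([[407,235],[529,247]])]
    return a if full else np.concatenate(a).ravel()
r=least_squares(res,[609,-37,-.17,175],loss='soft_l1',x_scale=[10,10,.1,10]); p=r.x
print('clamp',p); [print(x.round(1).tolist()) for x in res(p,1)]
Lc=[[22,-50,44],[-22,-50,44],[22,50,44],[-22,50,44]]
def rc(q,full=0):
    a=[proj(s,clampP(q,Lc))-ps([[272,417],[320,443],[187,512],[237,540]]),proj(w,clampP(q,Lc))-pw([[147,194],[78,194],[132,18],[60,20]])]
    return a if full else np.concatenate(a).ravel()
r=least_squares(rc,[406,232,-.05],x_scale=[10,10,.1]); pc=r.x
print('case',pc); [print(x.round(1).tolist()) for x in rc(pc,1)]
np.savez('poses.npz',clamp=p[:3],case=pc)
print('tab far edge',onz(w,pw([[281,469],[328,473]]),50))
t=onz(s,ps([[318,157],[353,179],[322,203],[286,185]]),50); print('tab side corners',t.round(1).tolist(),t.mean(0))
c,sn=np.cos(p[2]),np.sin(p[2]); Rm=np.array([[c,sn],[-sn,c]]); print('tab in clamp',(Rm@(t.mean(0)[:2]-p[:2])), ((t[:,:2]-p[:2])@Rm.T).round(1).tolist())
def draw(c,x0,y0,x1,y1,k):
    im=cv2.resize(c['color'][y0:y1,x0:x1,::-1],None,fx=k,fy=k,interpolation=cv2.INTER_CUBIC); o=np.array([x0,y0])
    for lo,hi in(([-30,-18,45],[30,0,90]),([-28,150,47],[28,166,90]),([-25,0,45],[25,173,45]),([-22,-150,8],[22,-18,58]),([-45,p[3]-330,8],[45,p[3],8])): box(c,im,p,lo,hi,o,k,(0,0,255))
    box(c,im,pc,[-22,-50,0],[22,50,44],o,k,(0,255,0)); box(c,im,pc,[-22,60,1],[22,66,43],o,k,(255,255,0))
    return im
a=draw(w,190,0,470,280,2); b=draw(g,200,160,400,300,1.1)
b=draw(g,260,160,345,275,2.7)
o=np.zeros((560,800,3),np.uint8); o[:,:560]=a; o[:b.shape[0],565:565+b.shape[1]]=b
cv2.imwrite('pics/fit2.png',o)
E
python3 fit2.py
```

```text
clamp [ 6.09523597e+02 -3.91804885e+01 -1.78664113e-01  1.79123004e+02]
[[0.4, -0.4], [-0.9, -0.7], [1.6, -0.9], [0.6, -1.6], [-0.1, 0.0], [-1.0, 1.0], [1.1, -1.0], [0.2, -0.2]]
[[1.4, 1.5], [-0.4, 0.5]]
[[0.4, -2.4], [0.4, -1.2], [0.1, 0.8], [0.3, 0.7]]
[[-1.8, -0.4], [-0.1, 0.4]]
case [ 4.07444724e+02  2.31671670e+02 -5.18277895e-02]
[[-0.7, -1.5], [0.6, -0.4], [-1.0, -0.7], [0.1, 0.7]]
[[-0.2, 1.0], [-0.3, 1.7], [0.5, -1.1], [-0.9, -1.3]]
tab far edge [[499.1705965   -8.80853015  50.        ]
 [532.27366643 -14.29129103  50.        ]]
tab side corners [[524.6, -49.0, 50.0], [489.1, -42.6, 50.0], [496.2, -7.2, 50.0], [529.7, -8.9, 50.0]] [509.87882643 -26.92562603  50.        ]
tab in clamp [-100.23649745   -5.64859209] [[-81.8, -24.7], [-117.9, -24.8], [-117.2, 11.3], [-83.9, 15.6]]
```

View pics/fit2.png

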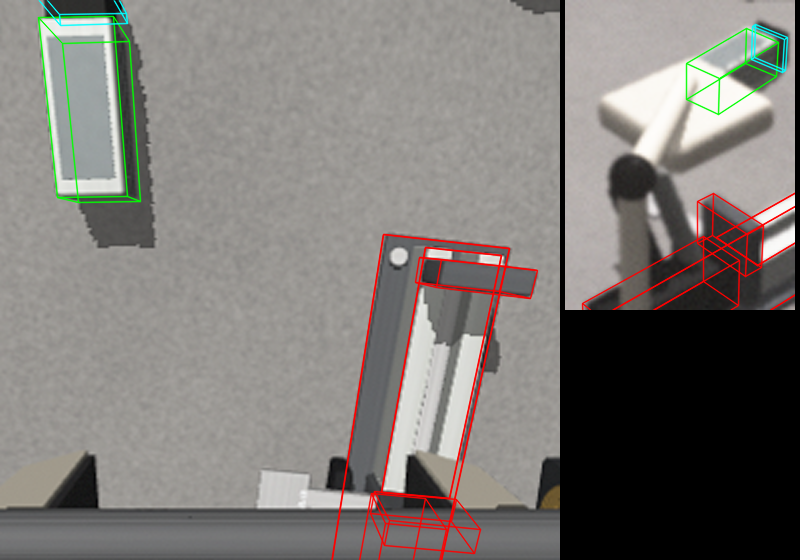

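Fit agrees in all three views to about 2 mm. Going to the case.

```bash
python3 -c "
from h import *
rel(([407.4,231.7,290],[np.pi,0,1.519]),([407.4,231.7,187],[np.pi,0,1.519]))"
```

```text
t 1.87 at [498.9  75.4 448.2] [-3.140e+00  1.000e-03  1.496e+00] F [-1.3  0.1 -0.7] w 91.7
[0.1492, -0.1027, 0.1582] [-0.0012, 0.0008, -0.0229] w dist 240.4
[0.1492, -0.1026, 0.2612] [-0.0012, 0.0008, -0.0229] w dist 317.8
```

```bash
python3 -m pendant '[[[0.149,-0.103,0.158],[0,0,-0.023],0.0918],[[0.149,-0.103,0.158],[0,0,-0.023],0.0918],[[0.149,-0.103,0.158],[0,0,-0.023],0.0918],[[0.149,-0.103,0.158],[0,0,-0.023],0.0918],[[0.149,-0.103,0.158],[0,0,-0.023],0.0918],[[0.149,-0.103,0.158],[0,0,-0.023],0.0918],[[0.149,-0.103,0.158],[0,0,-0.023],0.0918],[[0.149,-0.103,0.158],[0,0,-0.023],0.0918]]'
python3 -c "
from h import *
rel(([407.4,231.7,187],[np.pi,0,1.519]))"
```

```text
time: 2.53
tool_pos: [407.3, 230.6, 289.9]
tcp_rot: [-3.139, 0.002, 1.517]
contact_force: [0.5, -0.6, 0.8]
grip_width: 92.0
t 2.53 at [407.3 230.6 289.9] [-3.139e+00  2.000e-03  1.517e+00] F [ 0.5 -0.6  0.8] w 92.0
[0.0013, 0.0003, 0.1029] [-0.0023, 0.0017, -0.0017] w dist 102.9
```

```bash
python3 -m pendant '[[[0.001,0,0.035],[0,0,0],0.0918],[[0.001,0,0.07],[0,0,0],0.0918],[[0.001,0,0.095],[0,0,0],0.0918],[[0.001,0,0.103],[0,0,0],0.0918],[[0.001,0,0.103],[0,0,0],0.035],[[0.001,0,0.103],[0,0,0],0.035],[[0.001,0,0.103],[0,0,0],0.035],[[0.001,0,0.103],[0,0,0],0.035],[[0.001,0,0.103],[0,0,0],0.035],[[0.001,0,0.103],[0,0,0],0.035]]'
python3 -m pendant '[[[0,0,0],[0,0,0],0.035],[[0,0,0],[0,0,0],0.035],[[0,0,-0.03],[0,0,0],0.035],[[0,0,-0.06],[0,0,0],0.035],[[0,0,-0.1],[0,0,0],0.035],[[0,0,-0.14],[0,0,0],0.035],[[0,0,-0.17],[0,0,0],0.035],[[0,0,-0.17],[0,0,0],0.035]]'
python3 -c "
from h import *
p=np.load('poses.npz')['clamp']; a=clampP(p,[[0,60,360],[0,60,235]])
th=np.pi/2+p[2]; print(a,th)
rel((a[0],[np.pi,0,th]),(a[1],[np.pi,0,th]))"
```

```text
time: 3.37
tool_pos: [407.9, 232.5, 188.6]
tcp_rot: [3.14, -0.001, 1.517]
contact_force: [0.4, -0.3, 0.7]
grip_width: 56.5
time: 4.03
tool_pos: [408.6, 232.9, 363.4]
tcp_rot: [3.132, -0.004, 1.517]
contact_force: [1.5, 0.6, -1.7]
grip_width: 43.8
[[620.18650389  19.86443014 360.        ]
 [620.18650389  19.86443014 235.        ]] 1.3921322136199867
t 4.03 at [408.6 232.9 363.4] [ 3.132 -0.004  1.517] F [ 1.5  0.6 -1.7] w 43.8
[-0.2014, 0.2226, 0.0048] [0.0097, -0.0049, 0.125] w dist 300.3
[-0.202, 0.2214, 0.1297] [0.0097, -0.0049, 0.125] w dist 326.6
```

```bash
python3 -m pendant '[[[-0.202,0.222,0.005],[0.006,-0.002,0.125],0.035],[[-0.202,0.222,0.005],[0.006,-0.002,0.125],0.035],[[-0.202,0.222,0.005],[0.006,-0.002,0.125],0.035],[[-0.202,0.222,0.005],[0.006,-0.002,0.125],0.035],[[-0.202,0.222,0.005],[0.006,-0.002,0.125],0.035],[[-0.202,0.222,0.005],[0.006,-0.002,0.125],0.035],[[-0.202,0.222,0.005],[0.006,-0.002,0.125],0.035],[[-0.202,0.222,0.005],[0.006,-0.002,0.125],0.035],[[-0.202,0.222,0.005],[0.006,-0.002,0.125],0.035],[[-0.202,0.222,0.005],[0.006,-0.002,0.125],0.035]]'
python3 -c "
from h import *
p=np.load('poses.npz')['clamp']; a=clampP(p,[[0,60,360],[0,60,260],[0,60,234]])
th=np.pi/2+p[2]
rel(*[(x,[np.pi,0,th]) for x in a])
a=snap('side','s2.png')['color'][110:260,230:400,::-1]; b=snap('wrist','w2.png')['color'][:260,180:480,::-1]
o=np.zeros((540,800,3),np.uint8); a=cv2.resize(a,(476,420),interpolation=2); b=cv2.resize(b,(320,277)); o[:420,:476]=a;o[:277,480:]=b; cv2.imwrite('pics/c2.png',o)"
```

```text
time: 4.87
tool_pos: [618.1, 18.5, 350.5]
tcp_rot: [-3.132, 0.002, 1.391]
contact_force: [-0.5, -0.1, -3.1]
grip_width: 43.6
t 4.87 at [618.1  18.5 350.5] [-3.132e+00  2.000e-03  1.391e+00] F [-0.5 -0.1 -3.1] w 43.6
[0.0017, 0.0017, -0.0095] [-0.0099, 0.0024, -0.0014] w dist 9.8
[0.0019, 0.0027, 0.0905] [-0.0099, 0.0024, -0.0014] w dist 90.6
[0.002, 0.0029, 0.1165] [-0.0099, 0.0024, -0.0014] w dist 116.6
```

View pics/c2.png

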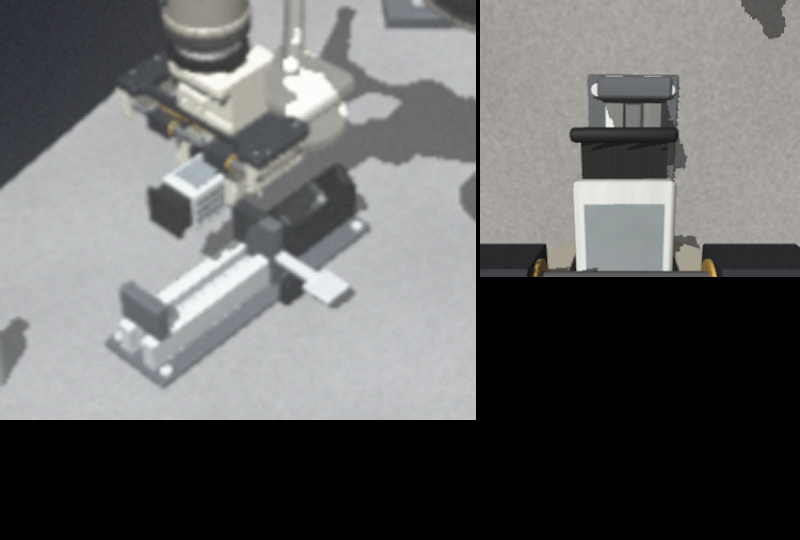

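The case is held level and aligned, and its cover (570–678) faces the moving jaw (592–673 wide). I'll check the lateral offset with the calibration before lowering.

```bash
python3 -c "
from h import *
w=load('w2.png'); p=np.load('poses.npz')['clamp']
f=lambda q:(np.array(q,float)-[480,0]+.5)/1.0667-.5+[180,0]
c,s=np.cos(p[2]),np.sin(p[2]); Rm=np.array([[c,s],[-s,c]])
def loc(q,z): P=onz(w,f(q),z); return ((P[:,:2]-p[:2])@Rm.T).round(1).tolist()
print('jaw',loc([[593,84],[673,84],[598,101],[670,101]],90)); print('base',loc([[588,75],[679,75]],8))
o=get_obs(); zb=o['tool_pos'][2]-188.6; print('bottom',zb)
print('cover top',loc([[570,132],[678,132]],zb+43),'case top end',loc([[574,182],[676,182]],zb+44),'TCP',Rm@(o['tool_pos'][:2]-p[:2]))
g=R.from_euler('xyz',o['tcp_rot']).apply([0,0,159])+o['tool_pos']; print('grasp',Rm@(g[:2]-p[:2]))
"; python3 - <<'E'
from h import *
c=snap('wrist','w3.png'); cv2.imwrite('pics/w3z.png',cv2.resize(c['color'][60:260,240:400,::-1],None,fx=3,fy=3,interpolation=2))
E
```

```text
jaw [[-28.1, 160.2], [30.5, 160.1], [-24.7, 148.5], [28.8, 148.4]]
base [[-41.3, 179.0], [47.5, 178.8]]
bottom 163.1049149165684
cover top [[-25.6, 127.6], [16.9, 127.6]] case top end [[-24.8, 107.9], [16.9, 107.9]] TCP [-2.50313029 59.44999445]
grasp [-3.84452255 59.07376266]
```

View pics/w3z.png

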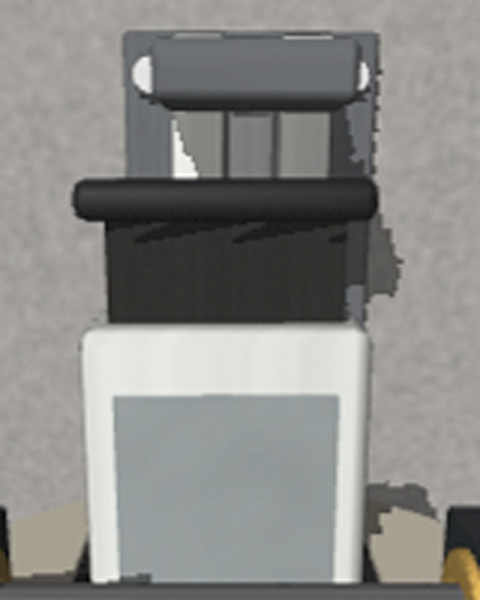

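```bash
python3 -c "
from h import *
d=dict(np.load('poses.npz')); p=d['clamp']; 
if p[0]<610: p=p+[1.5*np.cos(p[2]),1.5*np.sin(p[2]),0]; np.savez('poses.npz',clamp=p,case=d['case'])
print(p)
Rt=R.from_euler('xyz',[np.pi,0,np.pi/2+p[2]])
rel(*[(x,Rt) for x in clampP(p,[[0,61,260],[0,61,238],[0,61,234]])])"
```

```text
[ 6.10999720e+02 -3.94470612e+01 -1.78664113e-01]
t 5.02 at [617.6  20.  352.2] [-3.134e+00  2.000e-03  1.393e+00] F [-0.6  0.1 -3.5] w 43.6
[0.0015, 0.0047, 0.0922] [-0.0075, 0.0023, 0.0011] w dist 92.3
[0.0016, 0.0049, 0.1142] [-0.0075, 0.0023, 0.0011] w dist 114.3
[0.0016, 0.0049, 0.1182] [-0.0075, 0.0023, 0.0011] w dist 118.3
```

```bash
python3 -m pendant '[[[0.002,0.005,0.02],[-0.007,0.002,0],0.035],[[0.002,0.005,0.05],[-0.007,0.002,0],0.035],[[0.002,0.005,0.08],[-0.007,0.002,0],0.035],[[0.002,0.005,0.092],[-0.007,0.002,0],0.035],[[0.002,0.005,0.092],[-0.007,0.002,0],0.035],[[0.002,0.005,0.092],[-0.007,0.002,0],0.035]]'
python3 -c "
from h import *
p=np.load('poses.npz')['clamp']
Rt=R.from_euler('xyz',[np.pi,0,np.pi/2+p[2]])
rel(*[(x,Rt) for x in clampP(p,[[0,61,238],[0,61,234]])])"
```

```text
time: 5.52
tool_pos: [622.8, 20.7, 260.7]
tcp_rot: [3.141, 0.0, 1.393]
contact_force: [0.7, -0.4, -2.7]
grip_width: 43.8
t 5.52 at [622.8  20.7 260.7] [3.141 0.    1.393] F [ 0.7 -0.4 -2.7] w 43.8
[-0.0003, -0.0009, 0.0227] [0.0002, 0.0004, 0.001] w dist 22.8
[-0.0003, -0.0009, 0.0267] [0.0002, 0.0004, 0.001] w dist 26.8
```

```bash
python3 -m pendant '[[[0,-0.001,0.012],[0,0,0],0.035],[[0,-0.001,0.02],[0,0,0],0.035],[[0,-0.001,0.024],[0,0,0],0.035],[[0,-0.001,0.026],[0,0,0],0.035],[[0,-0.001,0.027],[0,0,0],0.035],[[0,-0.001,0.027],[0,0,0],0.035]]'
```

```text
time: 6.02
tool_pos: [622.4, 19.8, 234.0]
tcp_rot: [3.14, 0.0, 1.392]
contact_force: [-0.9, 0.4, -3.0]
grip_width: 43.7
```

```bash
python3 -m pendant '[[[0,0,0.001],[0,0,0],0.035],[[0,0,0.0015],[0,0,0],0.035],[[0,0,0.0015],[0,0,0],0.035]]'; python3 -m pendant '[[[0,0,0],[0,0,0],0.05],[[0,0,0],[0,0,0],0.06],[[0,0,0],[0,0,0],0.08],[[0,0,0],[0,0,0],0.0918],[[0,0,0],[0,0,0],0.0918],[[0,0,0],[0,0,0],0.0918],[[0,0,-0.03],[0,0,0],0.0918],[[0,0,-0.07],[0,0,0],0.0918],[[0,0,-0.11],[0,0,0],0.0918],[[0,0,-0.14],[0,0,0],0.0918]]'
python3 - <<'E'
from h import *
rel()
a=snap('side','s4.png')['color'][110:260,230:400,::-1]; b=snap('wrist','w4.png')['color'][40:260,210:430,::-1]
o=np.zeros((440,800,3),np.uint8); a=cv2.resize(a,(400,353),interpolation=2); b=cv2.resize(b,(396,396),interpolation=2); o[:353,:400]=a;o[:396,402:798]=b; cv2.imwrite('pics/c4.png',o)
E
```

```text
time: 6.27
tool_pos: [622.4, 19.8, 233.0]
tcp_rot: [3.139, 0.0, 1.392]
contact_force: [-0.9, 0.3, 2.5]
grip_width: 43.7
time: 7.1
tool_pos: [622.1, 19.9, 375.5]
tcp_rot: [3.137, 0.0, 1.392]
contact_force: [-0.2, 0.1, 0.0]
grip_width: 91.9
t 7.1 at [622.1  19.9 375.5] [3.137 0.    1.392] F [-0.2  0.1  0. ] w 91.9
```

View pics/c4.png

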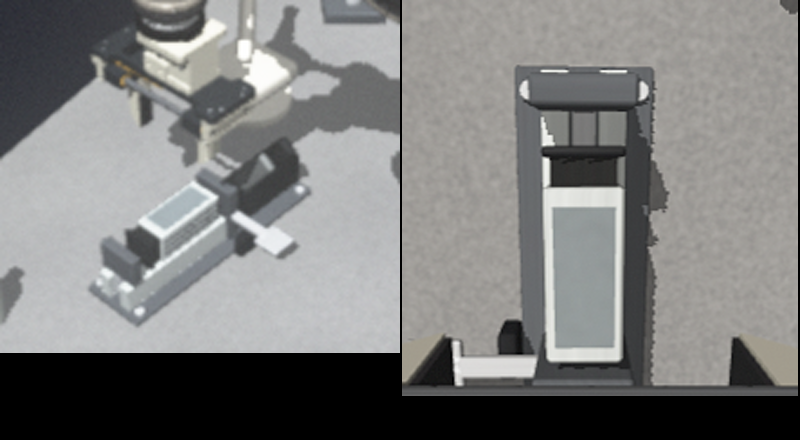

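The case lies on the rails, aligned, with the cover proud and facing the moving jaw. Next I'll locate the lamp and plan the squeeze pose.

```bash
cat > plan.py <<'E'
from h import *
p=np.load('poses.npz')['clamp']; c,s=np.cos(p[2]),np.sin(p[2]); Rm=np.array([[c,s],[-s,c]])
g=load('scene0.png'); sd=load('side0.png')
q=lambda a:(np.array(a,float)-[565,0])/2.7+[260,160]
for n,cam,uv,z in(('scene L,R,near top',g,q([[600,103],[772,108],[705,150]]),232),('side L,R,C',sd,[[312,146],[356,140],[334,143]],232),('foot',g,[[288,354]],5)):
    P=onz(cam,uv,z); print(n,((P[:,:2]-p[:2])@Rm.T).round(1).tolist())
Rz=R.from_euler('z',p[2])
def tool(tilt,flip):
    # tool z in clamp = (sin,0,-cos); tool y = -+clamp y
    z=np.array([np.sin(tilt),0,-np.cos(tilt)]); y=np.array([0,1.,0])*(1 if flip else -1); x=np.cross(y,z)
    return Rz*R.from_matrix(np.c_[x,y,z])
def tcp(pt,Rt,back): return clampP(p,[pt])[0]-Rt.apply([0,0,159+back])
E
cat > a.py <<'E'
from plan import *
t=np.radians(35)
for f in(0,1):
    Rt=tool(t,f); print(f,Rt.as_matrix().round(2).tolist())
    rel(*[(tcp([0,-80,104],Rt,b),Rt) for b in(0,100,180)]); print([tcp([0,-80,104],Rt,b).round() for b in(0,100,180)])
E
python3 a.py
```

```text
scene L,R,near top [[-27.7, -120.0], [61.8, -29.1], [69.4, -103.3]]
side L,R,C [[28.2, 1.5], [-44.4, -103.0], [-7.9, -50.4]]
foot [[146.3, -233.2]]
0 [[0.81, -0.18, 0.56], [-0.15, -0.98, -0.1], [0.57, 0.0, -0.82]]
t 7.2 at [622.9  19.9 378.7] [ 3.129e+00 -1.000e-03  1.392e+00] F [1.  0.2 1. ] w 91.7
[-0.1407, -0.0942, 0.1432] [-0.4687, 0.4679, 1.5192] w dist 221.7
[-0.1406, -0.1505, 0.0605] [-0.4687, 0.4679, 1.5192] w dist 214.7
[-0.1406, -0.1955, -0.0056] [-0.4687, 0.4679, 1.5192] w dist 240.9
[array([ 507., -102.,  234.]), array([451., -92., 316.]), array([405., -84., 382.])]
1 [[-0.81, 0.18, 0.56], [0.15, 0.98, -0.1], [-0.57, 0.0, -0.82]]
t 7.2 at [622.9  19.9 378.7] [ 3.129e+00 -1.000e-03  1.392e+00] F [1.  0.2 1. ] w 91.7
[-0.1407, -0.0942, 0.1432] [-0.4679, -0.4688, -1.52] w dist 221.7
[-0.1406, -0.1505, 0.0605] [-0.4679, -0.4688, -1.52] w dist 214.7
[-0.1406, -0.1955, -0.0056] [-0.4679, -0.4688, -1.52] w dist 240.9
[array([ 507., -102.,  234.]), array([451., -92., 316.]), array([405., -84., 382.])]
```

```bash
python3 -c "
from h import *
rel(([430,30,390],[np.pi,0,1.392]))"
```

```text
t 7.2 at [622.9  19.9 378.7] [ 3.129e+00 -1.000e-03  1.392e+00] F [1.  0.2 1. ] w 91.7
[-0.0244, -0.1914, -0.0138] [0.013, -0.0006, -0.0001] w dist 193.5
```

```bash
python3 -m pendant '[[[-0.024,-0.191,-0.014],[0.005,0,0],0.0918],[[-0.024,-0.191,-0.014],[0.005,0,0],0.0918],[[-0.024,-0.191,-0.014],[0.005,0,0],0.0918],[[-0.024,-0.191,-0.014],[0.005,0,0],0.0918],[[-0.024,-0.191,-0.014],[0.005,0,0],0.0918],[[-0.024,-0.191,-0.014],[0.005,0,0],0.0918],[[-0.024,-0.191,-0.014],[0.005,0,0],0.0918]]'
python3 -c "
from plan import *
Rt=tool(np.radians(35),1); rel((tcp([-34,-80,104],Rt,160),Rt)); print(tcp([-34,-80,104],Rt,160))"
```

```text
time: 7.78
tool_pos: [429.0, 30.4, 386.0]
tcp_rot: [-3.138, 0.0, 1.392]
contact_force: [0.7, 0.1, 0.5]
grip_width: 91.9
scene L,R,near top [[-27.7, -120.0], [61.8, -29.1], [69.4, -103.3]]
side L,R,C [[28.2, 1.5], [-44.4, -103.0], [-7.9, -50.4]]
foot [[146.3, -233.2]]
t 7.78 at [429.   30.4 386. ] [-3.138  0.     1.392] F [0.7 0.1 0.5] w 91.9
[-0.1164, -0.0253, 0.0209] [-0.4813, -0.4805, -1.5169] w dist 121.0
[383.2653755  -79.61461503 365.30950213]
```

```bash
python3 -m pendant '[[[-0.116,-0.025,0.021],[-0.481,-0.481,-1.517],0.0918],[[-0.116,-0.025,0.021],[-0.481,-0.481,-1.517],0.0918],[[-0.116,-0.025,0.021],[-0.481,-0.481,-1.517],0.0918],[[-0.116,-0.025,0.021],[-0.481,-0.481,-1.517],0.0918],[[-0.116,-0.025,0.021],[-0.481,-0.481,-1.517],0.0918],[[-0.116,-0.025,0.021],[-0.481,-0.481,-1.517],0.0918],[[-0.116,-0.025,0.021],[-0.481,-0.481,-1.517],0.0918],[[-0.116,-0.025,0.021],[-0.481,-0.481,-1.517],0.0918],[[-0.116,-0.025,0.021],[-0.481,-0.481,-1.517],0.0918],[[-0.116,-0.025,0.021],[-0.481,-0.481,-1.517],0.0918]]'
python3 -c "
from plan import *
Rt=tool(np.radians(35),1); rel((tcp([-34,-80,104],Rt,160),Rt)); print(get_obs()['joint_positions'].round(2))"
```

```text
time: 8.62
tool_pos: [385.6, -79.9, 364.8]
tcp_rot: [3.037, 0.465, 2.521]
contact_force: [-0.1, 0.8, -0.6]
grip_width: 91.8
scene L,R,near top [[-27.7, -120.0], [61.8, -29.1], [69.4, -103.3]]
side L,R,C [[28.2, 1.5], [-44.4, -103.0], [-7.9, -50.4]]
foot [[146.3, -233.2]]
t 8.62 at [385.6 -79.9 364.8] [3.037 0.465 2.521] F [-0.1  0.8 -0.6] w 91.8
[0.0016, -0.001, -0.0015] [-0.1236, -0.1228, -0.3862] w dist 2.4
[-0.4   0.05  2.08  0.01  0.54 -1.38]
```

```bash
python3 -m pendant '[[[0.001,-0.001,-0.001],[-0.124,-0.123,-0.386],0.0918],[[0.001,-0.001,-0.001],[-0.124,-0.123,-0.386],0.0918],[[0.001,-0.001,-0.001],[-0.124,-0.123,-0.386],0.0918],[[0.001,-0.001,-0.001],[-0.124,-0.123,-0.386],0.0918],[[0.001,-0.001,-0.001],[-0.124,-0.123,-0.386],0.0918]]'
python3 -c "
from plan import *
Rt=tool(np.radians(35),1); rel((tcp([-34,-80,104],Rt,160),Rt))
c=snap('wrist','w5.png'); cv2.imwrite('pics/w5z.png',cv2.resize(c['color'][:,:,::-1],(800,500)))"
```

```text
time: 9.03
tool_pos: [383.8, -80.2, 365.1]
tcp_rot: [3.14, 0.611, 2.96]
contact_force: [0.8, 0.6, 0.4]
grip_width: 91.7
scene L,R,near top [[-27.7, -120.0], [61.8, -29.1], [69.4, -103.3]]
side L,R,C [[28.2, 1.5], [-44.4, -103.0], [-7.9, -50.4]]
foot [[146.3, -233.2]]
t 9.03 at [383.8 -80.2 365.1] [3.14  0.611 2.96 ] F [0.8 0.6 0.4] w 91.7
[0.0004, 0.0005, -0.0005] [-0.0, -0.0004, -0.0022] w dist 0.8
```

View pics/w5z.png

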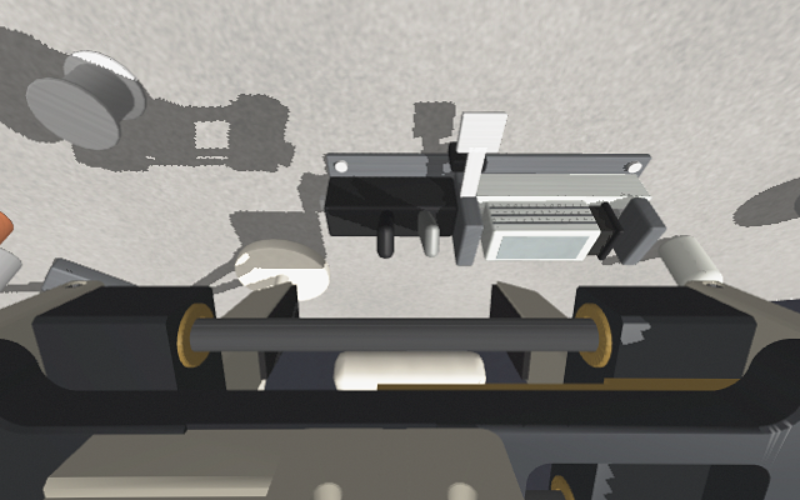

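```bash
cat > b.py <<'E'
from plan import *
w=load('w5.png')
def onY(uv,y):
    o,d=ray(w,[(np.array(uv)+.5)*.8-.5]); d=d[0]; ol=np.r_[Rm@(o[:2]-p[:2]),o[2]]; dl=np.r_[Rm@d[:2],d[2]]
    return (ol+dl*(y-ol[1])/dl[1]).round(1)
# grip model: axis through (xg,y,104) length along (-.574,0,.819), 60 up of 90
def bar(xg,y0,y1,L=90):
    ax=np.array([-.574,0,.819]); n=np.array([.819,0,.574]); m=np.array([xg,0,104])
    return [m+ax*(a-60)+n*b+[0,y,0] for a in(0,L) for b in(-14,14) for y in(y0,y1)]
for xg in(-34,-20,-45): print(xg,'grip',(proj(w,clampP(p,bar(xg,-95,-81)))*1.25).round().tolist(),'\n   trig',(proj(w,clampP(p,bar(xg,-57,-45,85)))*1.25).round().tolist())
for lx in(-38,-30): print('lamp edge',lx,(proj(w,clampP(p,[[lx,-122,206],[lx,-22,206],[lx,-122,232],[lx,-22,232]]))*1.25).round().tolist())
print('tab corners z50', [((Rm@(onz(w,[np.array(u)*.8],50)[0,:2]-p[:2])).round(1)).tolist() for u in([461,112],[506,113],[502,152],[457,150])])
print('fixed jaw, moving jaw',(proj(w,clampP(p,[[-30,0,90],[30,0,90],[-30,-18,90],[30,-18,90],[-28,150,90],[28,150,90]]))*1.25).round().tolist())
E
python3 b.py|grep -v -e scene -e side -e foot
python3 -c "
from h import *
c=load('w5.png')['color'][120:330,230:430,::-1]; cv2.imwrite('pics/w5y.png',cv2.resize(c[:190],None,fx=4,fy=3.9/1.3,interpolation=2))"
```

```text
-34 grip [[380.0, 209.0], [393.0, 209.0], [380.0, 236.0], [393.0, 236.0], [375.0, 227.0], [393.0, 227.0], [376.0, 262.0], [393.0, 262.0]] 
   trig [[417.0, 209.0], [429.0, 209.0], [417.0, 236.0], [428.0, 236.0], [424.0, 226.0], [439.0, 226.0], [423.0, 260.0], [438.0, 260.0]]
-20 grip [[380.0, 219.0], [393.0, 219.0], [380.0, 245.0], [393.0, 245.0], [376.0, 239.0], [393.0, 239.0], [376.0, 273.0], [393.0, 273.0]] 
   trig [[416.0, 219.0], [428.0, 219.0], [416.0, 245.0], [427.0, 245.0], [423.0, 238.0], [438.0, 238.0], [422.0, 271.0], [437.0, 271.0]]
-45 grip [[379.0, 201.0], [393.0, 201.0], [380.0, 229.0], [393.0, 229.0], [374.0, 217.0], [393.0, 217.0], [375.0, 254.0], [393.0, 253.0]] 
   trig [[418.0, 201.0], [430.0, 201.0], [417.0, 229.0], [429.0, 229.0], [425.0, 216.0], [441.0, 216.0], [424.0, 252.0], [440.0, 252.0]]
lamp edge -38 [[332.0, 347.0], [482.0, 346.0], [327.0, 386.0], [489.0, 386.0]]
lamp edge -30 [[333.0, 352.0], [480.0, 351.0], [329.0, 391.0], [486.0, 390.0]]
tab corners z50 [[-117.8, -28.2], [-116.8, 6.8], [-81.0, 12.0], [-83.2, -26.7]]
fixed jaw, moving jaw [[484.0, 227.0], [473.0, 267.0], [464.0, 227.0], [455.0, 267.0], [652.0, 228.0], [621.0, 266.0]]
```

View pics/w5y.png

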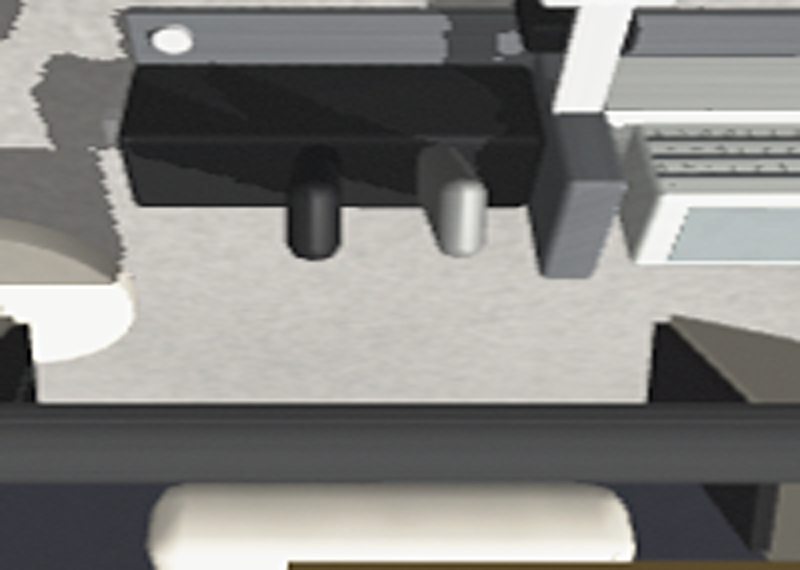

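Grip top at (386,242) and trigger top at (432,240) give the grip middle at about clamp (-36, -80, 104). The lamp's robot-side edge is at x ≈ -30 to -38, so the 35° line clears it. Tab centre is about (-100, -8).

```bash
python3 -c "
from plan import *
Rt=tool(np.radians(35),1); rel(*[(tcp([-36,-80.5,104],Rt,b),Rt) for b in (60,8)])"|grep -v -e scene -e side -e foot
```

```text
t 9.08 at [383.8 -80.2 365.1] [3.139 0.61  2.958] F [ 0.1  0.5 -0.1] w 91.7
[0.0019, 0.0, 0.0984] [-0.0003, -0.0008, -0.0037] w dist 98.4
[0.0019, 0.0, 0.1504] [-0.0003, -0.0008, -0.0037] w dist 150.4
```

```bash
python3 -m pendant '[[[0.002,0,0.02],[0,0,-0.003],0.08],[[0.002,0,0.05],[0,0,-0.003],0.08],[[0.002,0,0.08],[0,0,-0.003],0.08],[[0.002,0,0.095],[0,0,-0.003],0.08],[[0.002,0,0.095],[0,0,-0.003],0.08],[[0.002,0,0.095],[0,0,-0.003],0.08]]'
python3 -c "
from plan import *
Rt=tool(np.radians(35),1); rel(*[(tcp([-36,-80.5,104],Rt,b),Rt) for b in (60,8)])"|grep -v -e scene -e side -e foot
```

```text
time: 9.58
tool_pos: [437.9, -98.4, 301.0]
tcp_rot: [3.124, 0.59, 2.958]
contact_force: [-0.3, -0.1, -0.1]
grip_width: 80.0
t 9.58 at [437.9 -98.4 301. ] [3.124 0.59  2.958] F [-0.3 -0.1 -0.1] w 80.0
[0.0113, 0.008, 0.0138] [0.0149, -0.0211, -0.004] w dist 19.6
[0.0102, 0.0073, 0.0658] [0.0149, -0.0211, -0.004] w dist 66.9
```

```bash
python3 -m pendant '[[[0,0,0],[0,0,0],0.08],[[0,0,0],[0,0,0],0.08]]'
python3 -c "
from plan import *
Rt=tool(np.radians(35),1); rel(*[(tcp([-36,-80.5,104],Rt,b),Rt) for b in (60,8)]);print(get_obs()['joint_positions'].round(3))"|grep -v -e scene -e side -e foot
```

```text
time: 9.75
tool_pos: [437.1, -97.9, 302.3]
tcp_rot: [3.125, 0.592, 2.96]
contact_force: [0.4, 0.8, 0.7]
grip_width: 80.4
t 9.75 at [437.1 -97.9 302.3] [3.125 0.592 2.96 ] F [0.4 0.8 0.7] w 80.4
[0.0113, 0.0077, 0.0154] [0.0146, -0.0186, -0.003] w dist 20.5
[0.0103, 0.0069, 0.0673] [0.0146, -0.0186, -0.003] w dist 68.5
[-0.443  0.239  2.095  0.609  0.283 -2.379]
```

q5 has hit its 0.28 limit, so the tool is skewed. I'll fit the arm's kinematics to see which approach is feasible.

```bash
cat > kin.py <<'E'
from plan import *
from scipy.optimize import least_squares
pi=np.pi
D=[([-1.448,.3426,1.5247,0,1.2754,-.146],[139.43,-506.06,404.2],[-3.1405,0,.2688]),
   ([-.4,.05,2.08,.01,.54,-1.38],[385.6,-79.9,364.8],[3.037,.465,2.521]),
   ([-.443,.239,2.095,.609,.283,-2.379],[437.1,-97.9,302.3],[3.125,.592,2.96])]
Rx=lambda a,x:R.from_euler(a,x)
def fk(q,k):
    a0,b,h,L1,L2,d,b2=k
    T=Rx('z',q[0]); P=T.apply([a0,b,h]); T=T*Rx('y',q[1]); P=P+T.apply([0,0,L1]); T=T*Rx('y',q[2]); P=P+T.apply([0,0,L2]); T=T*Rx('z',q[3]); P=P+T.apply([0,b2,0]); T=T*Rx('y',q[4])
    P=P+T.apply([0,0,d]); T=T*Rx('z',q[5])*Rx('z',SG); return P,T
if __name__=='__main__':
    for SG in(0,pi/2,-pi/2,pi):
        print(SG,[round((fk(q,[0]*7)[1].inv()*R.from_euler('xyz',e)).magnitude(),3) for q,_,e in D])
    SG=pi/2
    f=lambda k:np.r_[np.concatenate([fk(q,k)[0]-P for q,P,_ in D]),(k-np.array([0,40,180,450,450,120,40]))*.02]
    r=least_squares(f,[0,40,180,450,450,120,40]); print(r.x.round(1),r.fun.round(1))
E
python3 kin.py|grep -v -e scene -e side -e foot
```

```text
0 [1.571, 1.568, 1.57]
1.5707963267948966 [0.0, 0.005, 0.001]
-1.5707963267948966 [3.142, 3.139, 3.141]
3.141592653589793 [1.571, 1.573, 1.572]
[ 51.2  98.4 127.8 491.4 315.9  94.2 -20.9] [ 1.   1.2 -0.   0.5  1.4  2.2 -0.1 -2.8 -2.1  1.   1.2 -1.   0.8 -2.7
 -0.5 -1.2]
```

```bash
cat >> h.py <<'E'
def log():
    o=get_obs(); open('log.txt','a').write(json.dumps([o['joint_positions'].tolist(),o['tool_pos'].tolist(),o['tcp_rot'].tolist()])+'\n')
E
L='python3 -c "from h import *;log()"'; eval $L
python3 -m pendant '[[[0,0,-0.02],[0,0,0],0.08],[[0,0,-0.05],[0,0,0],0.08],[[0,0,-0.08],[0,0,0],0.08],[[0,0,-0.11],[0,0,0],0.08],[[0,0,-0.11],[0,0,0],0.08]]'; eval $L
python3 -m pendant '[[[0,0,-0.05],[0,0.1,0],0.08],[[0,0,-0.05],[0,0.2,0],0.08],[[0,0,-0.05],[0,0.2,0],0.08],[[0,0,-0.05],[0,0.2,0],0.08]]'; eval $L
python3 -m pendant '[[[-0.03,0,0],[0,0.1,0],0.08],[[-0.06,0,0],[0,0.2,0],0.08],[[-0.06,0,0],[0,0.2,0],0.08],[[-0.06,0,0],[0,0.2,0],0.08]]'; eval $L
cat >> kin.py <<'E'
    for l in open('log.txt'): D.append(tuple(json.loads(l)))
    for e in D: print(np.round(e[0],3),np.round(e[1],1),np.round(e[2],3))
    k0=r.x
    for i in range(2):
        r=least_squares(f,k0); print(r.x.round(1),r.fun.round(1))
    np.save('k.npy',r.x)
E
python3 kin.py|grep -v -e scene -e side -e foot
```

```text
time: 10.17
tool_pos: [375.0, -88.2, 397.8]
tcp_rot: [3.129, 0.6, 2.961]
contact_force: [0.6, 0.1, 1.2]
grip_width: 80.2
time: 10.5
tool_pos: [349.2, -84.4, 435.4]
tcp_rot: [3.128, 0.397, 2.964]
contact_force: [0.5, -0.5, 0.0]
grip_width: 80.4
time: 10.83
tool_pos: [405.1, -94.5, 455.9]
tcp_rot: [3.126, 0.192, 2.968]
contact_force: [-0.6, 0.2, -0.7]
grip_width: 80.0
0 [1.571, 1.568, 1.57]
1.5707963267948966 [0.0, 0.005, 0.001]
-1.5707963267948966 [3.142, 3.139, 3.141]
3.141592653589793 [1.571, 1.573, 1.572]
[ 51.2  98.4 127.8 491.4 315.9  94.2 -20.9] [ 1.   1.2 -0.   0.5  1.4  2.2 -0.1 -2.8 -2.1  1.   1.2 -1.   0.8 -2.7
 -0.5 -1.2]
[-1.448  0.343  1.525  0.     1.275 -0.146] [ 139.4 -506.1  404.2] [-3.14   0.     0.269]
[-0.4   0.05  2.08  0.01  0.54 -1.38] [385.6 -79.9 364.8] [3.037 0.465 2.521]
[-0.443  0.239  2.095  0.609  0.283 -2.379] [437.1 -97.9 302.3] [3.125 0.592 2.96 ]
[-0.443  0.239  2.095  0.609  0.283 -2.379] [437.1 -97.9 302.3] [3.125 0.592 2.96 ]
[-0.502 -0.038  2.085  0.371  0.554 -2.16 ] [375.  -88.2 397.8] [3.129 0.6   2.961]
[-0.507 -0.1    1.987  0.179  0.89  -1.99 ] [349.2 -84.4 435.4] [3.128 0.397 2.964]
[-0.436  0.048  1.763  0.071  1.15  -1.857] [405.1 -94.5 455.9] [3.126 0.192 2.968]
[ 34.2  88.2 167.5 465.8 340.4  97.   -8. ] [ 3.4  3.7  5.6  5.1  2.4  0.9  1.4 -2.6 -1.2  1.4 -2.4 -1.5 -3.6 -2.4
 -3.5 -1.5 -1.4 -0.8 -2.   2.1  0.5  0.7  1.  -0.3  0.3 -2.2 -0.5 -1. ]
[ 34.2  88.2 167.5 465.8 340.4  97.   -8. ] [ 3.4  3.7  5.6  5.1  2.4  0.9  1.4 -2.6 -1.2  1.4 -2.4 -1.5 -3.6 -2.4
 -3.5 -1.5 -1.4 -0.8 -2.   2.1  0.5  0.7  1.  -0.3  0.3 -2.2 -0.5 -1. ]
```

```bash
cat > ik.py <<'E'
import kin; from kin import *
kin.SG=pi/2
def fk(q,k):
    a0,b,h,L1,L2,d,b2,e2,e3,b3=k
    T=Rx('z',q[0]); P=T.apply([a0,b,h]); T=T*Rx('y',q[1]); P=P+T.apply([0,0,L1]); T=T*Rx('y',q[2]); P=P+T.apply([e2,0,L2]); T=T*Rx('z',q[3]); P=P+T.apply([0,b2,0]); T=T*Rx('y',q[4])
    P=P+T.apply([e3,b3,d]); T=T*Rx('z',q[5]+pi/2); return P,T
D=[tuple(json.loads(l)) for l in open('log.txt')]+D[:1]
pr=np.array([30,80,170,460,340,97,0,0,0,0.])
f=lambda k:np.r_[np.concatenate([fk(q,k)[0]-P for q,P,_ in D]),(k-pr)*.01]
r=least_squares(f,pr); k=r.x; print(k.round(1),np.abs(r.fun).max().round(1))
lo=np.array([-2.53,-.77,.04,-1,.28,-3.11]);hi=np.array([2.53,2.02,2.7,4.14,2.66,3.11])
def ik(P,Rt,q0):
    def g(q): p_,T=fk(q,k); return np.r_[(p_-P)/100,(T.inv()*Rt).as_rotvec()*3]
    best=None
    for s in q0:
        r=least_squares(g,np.clip(s,lo+.01,hi-.01),bounds=(lo,hi))
        if best is None or r.cost<best.cost: best=r
    p_,T=fk(best.x,k); return best.x.round(2),(np.linalg.norm(p_-P)).round(1),(T.inv()*Rt).magnitude().round(3)
q0=[[-.44,.24,2.1,.3,.3,-1.9],[-.44,.24,2.1,0,.5,-1.9],[-.2,.3,2.1,-.5,.4,-1.2],[-.3,.3,1.8,3,.4,1.5],[-.3,.3,1.8,1.5,.4,0],[-.4,.3,1.8,1.0,.5,-2.8],[.2,.3,1.8,2,.6,0]]
if __name__=='__main__':
  for tl in(35,30,25,20):
    for fl in(1,0):
      Rt=tool(np.radians(tl),fl)
      qq=[np.array(a)+[0,0,0,0,0,0 if fl else 3.14] for a in q0]
      for b in(0,8,60,120):
        print(tl,fl,b,*ik(tcp([-36,-80.5,104],Rt,b),Rt,qq))
E
python3 ik.py|grep -v -e scene -e side -e foot
```

```text
[  1.5  80.5 220.5 505.9 375.9 140.5  -2.   44.3  -1.5  -2. ] 0.5Traceback (most recent call last):
  File "ik.py", line 26, in <module>
    print(tl,fl,b,*ik(tcp([-36,-80.5,104],Rt,b),Rt,qq))
                   ~~^^^^^^^^^^^^^^^^^^^^^^^^^^^^^^^^^
  File "ik.py", line 18, in ik
    p_,T=fk(best.x,k); return best.x.round(2),(np.linalg.norm(p_-P)).round(1),(T.inv()*Rt).magnitude().round(3)
                                                                              ^^^^^^^^^^^^^^^^^^^^^^^^^^^^^^
AttributeError: 'float' object has no attribute 'round'
```

Kinematic model now fits to 0.5 mm.

```bash
sed -i 's/(T.inv()\*Rt).magnitude().round(3)/round(float((T.inv()*Rt).magnitude()),3)/' ik.py; python3 ik.py|grep -v -e scene -e side -e foot
```

```text
[  1.5  80.5 220.5 505.9 375.9 140.5  -2.   44.3  -1.5  -2. ] 0.5
35 1 0 [-0.46  0.41  2.06  1.07  0.28 -2.86] 14.8 0.103
35 1 8 [-0.45  0.39  2.06  0.98  0.28 -2.77] 14.9 0.096
35 1 60 [-0.44  0.26  2.1   0.69  0.28 -2.46] 8.9 0.046
35 1 120 [-0.44  0.12  2.14  0.5   0.32 -2.26] 0.0 0.0
35 0 0 [-0.46  0.41  2.06  1.07  0.28  0.28] 14.8 0.103
35 0 8 [-0.45  0.39  2.06  0.98  0.28  0.37] 14.9 0.096
35 0 60 [-0.44  0.26  2.1   0.69  0.28  0.68] 8.9 0.046
35 0 120 [-0.44  0.12  2.14  0.5   0.32  0.88] 0.0 0.0
30 1 0 [-0.39  0.42  2.    0.46  0.28 -2.21] 7.8 0.04
30 1 8 [-0.39  0.4   2.01  0.45  0.28 -2.2 ] 6.4 0.033
30 1 60 [-0.4   0.28  2.05  0.36  0.32 -2.11] 0.0 0.0
30 1 120 [-0.42  0.14  2.05  0.27  0.46 -2.03] 0.0 0.0
30 0 0 [-0.39  0.42  2.    0.46  0.28  0.93] 7.8 0.04
30 0 8 [-0.39  0.4   2.01  0.45  0.28  0.95] 6.4 0.033
30 0 60 [-0.4   0.28  2.05  0.36  0.32  1.03] 0.0 0.0
30 0 120 [-0.42  0.14  2.05  0.27  0.46  1.11] 0.0 0.0
25 1 0 [-0.37  0.43  1.95  0.25  0.34 -1.99] 0.0 0.0
25 1 8 [-0.38  0.41  1.96  0.24  0.35 -1.98] 0.0 0.0
25 1 60 [-0.39  0.3   1.96  0.2   0.46 -1.94] 0.0 0.0
25 1 120 [-0.4   0.18  1.95  0.17  0.6  -1.91] 0.0 0.0
25 0 0 [-0.37  0.43  1.95  0.25  0.34  1.15] 0.0 0.0
25 0 8 [-0.38  0.41  1.96  0.24  0.35  1.16] 0.0 0.0
25 0 60 [-0.39  0.3   1.96  0.2   0.46  1.2 ] 0.0 0.0
25 0 120 [-0.4   0.18  1.95  0.17  0.6   1.23] 0.0 0.0
20 1 0 [-0.36  0.45  1.88  0.14  0.47 -1.87] 0.0 0.0
20 1 8 [-0.37  0.43  1.88  0.14  0.49 -1.87] 0.0 0.0
20 1 60 [-0.37  0.33  1.87  0.12  0.6  -1.85] 0.0 0.0
20 1 120 [-0.38  0.22  1.85  0.1   0.74 -1.84] 0.0 0.0
20 0 0 [-0.36  0.45  1.88  0.14  0.47  1.27] 0.0 0.0
20 0 8 [-0.37  0.43  1.88  0.14  0.49  1.27] 0.0 0.0
20 0 60 [-0.37  0.33  1.87  0.12  0.6   1.29] 0.0 0.0
20 0 120 [-0.38  0.22  1.85  0.1   0.74  1.3 ] 0.0 0.0
```

```bash
cat > c.py <<'E'
from ik import *
for tl in(32,30,29,28,27):
    Rt=tool(np.radians(tl),1)
    print(tl,[ik(tcp([-47,-80.5,112],Rt,b),Rt,q0) for b in(0,60,120)])
Rt=tool(np.radians(28),1)
rel(*[(tcp([-47,-80.5,112],Rt,b),Rt) for b in(110,)])
E
python3 c.py|grep -v -e scene -e side -e foot
```

```text
[  1.5  80.5 220.5 505.9 375.9 140.5  -2.   44.3  -1.5  -2. ] 0.5
32 [(array([-0.42,  0.38,  2.04,  0.6 ,  0.28, -2.36]), np.float64(11.5), 0.061), (array([-0.41,  0.25,  2.1 ,  0.46,  0.28, -2.22]), np.float64(0.0), 0.0), (array([-0.44,  0.1 ,  2.1 ,  0.34,  0.42, -2.1 ]), np.float64(0.0), 0.0)]
30 [(array([-0.4 ,  0.39,  2.02,  0.46,  0.28, -2.21]), np.float64(6.8), 0.035), (array([-0.41,  0.25,  2.06,  0.35,  0.33, -2.1 ]), np.float64(0.0), 0.0), (array([-0.43,  0.11,  2.06,  0.27,  0.48, -2.03]), np.float64(0.0), 0.0)]
29 [(array([-0.39,  0.39,  2.02,  0.41,  0.28, -2.16]), np.float64(4.2), 0.021), (array([-0.4 ,  0.25,  2.05,  0.31,  0.36, -2.06]), np.float64(0.0), 0.0), (array([-0.42,  0.12,  2.04,  0.24,  0.51, -2.  ]), np.float64(0.0), 0.0)]
28 [(array([-0.39,  0.39,  2.01,  0.37,  0.28, -2.11]), np.float64(1.6), 0.008), (array([-0.4 ,  0.26,  2.03,  0.28,  0.39, -2.02]), np.float64(0.0), 0.0), (array([-0.42,  0.12,  2.02,  0.22,  0.53, -1.97]), np.float64(0.0), 0.0)]
27 [(array([-0.38,  0.4 ,  2.  ,  0.33,  0.29, -2.07]), np.float64(0.0), 0.0), (array([-0.4 ,  0.26,  2.01,  0.25,  0.42, -1.99]), np.float64(0.0), 0.0), (array([-0.41,  0.13,  2.  ,  0.2 ,  0.56, -1.95]), np.float64(0.0), 0.0)]
t 10.83 at [405.1 -94.5 455.9] [3.126 0.192 2.968] F [-0.6  0.2 -0.7] w 80.0
[0.0011, 0.0085, 0.1083] [0.0171, -0.2962, 0.0022] w dist 108.7
```

```bash
cat > c.py <<'E'
from plan import *
Rt=tool(np.radians(26.5),1)
rel(*[(tcp([-47,-80.5,112],Rt,b),Rt) for b in(110,50,0)]); print(get_obs()['joint_positions'].round(3))
E
python3 -m pendant '[[[0.001,0.008,0.02],[0.017,-0.1,0.002],0.08],[[0.001,0.008,0.05],[0.017,-0.27,0.002],0.08],[[0.001,0.008,0.08],[0.017,-0.27,0.002],0.08],[[0.001,0.008,0.108],[0.017,-0.27,0.002],0.08],[[0.001,0.008,0.108],[0.017,-0.27,0.002],0.08],[[0.001,0.008,0.108],[0.017,-0.27,0.002],0.08]]'
python3 c.py|grep -v -e scene -e side -e foot
```

```text
time: 11.33
tool_pos: [423.5, -88.1, 350.3]
tcp_rot: [-3.141, 0.459, 2.961]
contact_force: [0.5, 0.3, 0.3]
grip_width: 79.9
t 11.33 at [423.5 -88.1 350.3] [-3.141  0.459  2.961] F [0.5 0.3 0.3] w 79.9
[-0.009, 0.0007, 0.0017] [-0.0012, -0.0039, -0.0014] w dist 9.2
[-0.0092, 0.0008, 0.0617] [-0.0012, -0.0039, -0.0014] w dist 62.4
[-0.0094, 0.0008, 0.1117] [-0.0012, -0.0039, -0.0014] w dist 112.1
[-0.417  0.142  2.013  0.199  0.548 -1.954]
```

```bash
python3 -m pendant '[[[-0.009,0.001,0.01],[-0.001,-0.004,-0.001],0.08],[[-0.009,0.001,0.035],[-0.001,-0.004,-0.001],0.08],[[-0.009,0.001,0.062],[-0.001,-0.004,-0.001],0.08],[[-0.009,0.001,0.062],[-0.001,-0.004,-0.001],0.08],[[-0.009,0.001,0.062],[-0.001,-0.004,-0.001],0.08]]'
python3 c.py|grep -v -e scene -e side -e foot
python3 -c "
from h import *
c=snap('wrist','w6.png'); a=snap('side','s6.png')
o=np.zeros((560,800,3),np.uint8); b=cv2.resize(c['color'][120:330,220:420,::-1],(400,420),interpolation=2); o[:420,:400]=b
o[:400,400:]=cv2.resize(a['color'][90:250,220:380,::-1],(400,400),interpolation=2); cv2.imwrite('pics/w6z.png',o)"
```

```text
time: 11.75
tool_pos: [459.9, -94.0, 300.7]
tcp_rot: [-3.141, 0.466, 2.963]
contact_force: [0.1, 0.4, 0.2]
grip_width: 79.9
t 11.75 at [459.9 -94.  300.7] [-3.141  0.466  2.963] F [0.1 0.4 0.2] w 79.9
[0.0016, -0.0, -0.0591] [-0.0007, 0.003, 0.0004] w dist 59.1
[0.0018, 0.0, 0.0009] [-0.0007, 0.003, 0.0004] w dist 2.0
[0.002, 0.0, 0.0509] [-0.0007, 0.003, 0.0004] w dist 50.9
[-0.394  0.284  1.997  0.239  0.414 -1.983]
```

View pics/w6z.png

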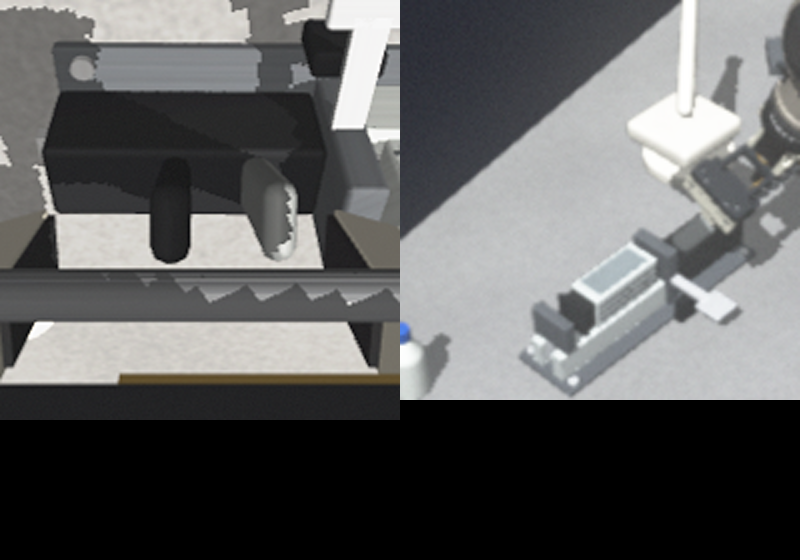

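The fingers straddle the grip (170,215) and trigger (275,215), and the lamp head is clear of the gripper in the side view. All 12 pictures are used, so from here I check by numbers only. Moving in.

```bash
python3 -m pendant '[[[0.001,0,0.015],[0,0.003,0],0.08],[[0.002,0,0.03],[0,0.003,0],0.08],[[0.002,0,0.04],[0,0.003,0],0.08],[[0.002,0,0.04],[0,0.003,0],0.08]]'
python3 c.py|grep -v -e scene -e side -e foot
```

```text
time: 12.18
tool_pos: [475.9, -96.9, 263.3]
tcp_rot: [-3.141, 0.463, 2.963]
contact_force: [-0.9, 0.3, -0.1]
grip_width: 80.3
t 12.18 at [475.9 -96.9 263.3] [-3.141  0.463  2.963] F [-0.9  0.3 -0.1] w 80.3
[-0.0003, -0.0001, -0.0998] [-0.0008, 0.0, 0.0003] w dist 99.8
[-0.0003, -0.0, -0.0398] [-0.0008, 0.0, 0.0003] w dist 39.8
[-0.0003, 0.0, 0.0102] [-0.0008, 0.0, 0.0003] w dist 10.2
[-0.385  0.376  1.997  0.286  0.327 -2.029]
```

```bash
python3 -m pendant '[[[0,0,0.005],[0,0,0],0.08],[[0,0,0.01],[0,0,0],0.08],[[0,0,0.01],[0,0,0],0.08]]'
python3 -m pendant '[[[0,0,0],[0,0,0],0.06],[[0,0,0],[0,0,0],0.05],[[0,0,0],[0,0,0],0.04],[[0,0,0],[0,0,0],0.03],[[0,0,0],[0,0,0],0.03],[[0,0,0],[0,0,0],0.03],[[0,0,0],[0,0,0],0.03],[[0,0,0],[0,0,0],0.03]]'
python3 c.py|grep -v -e scene -e side -e foot
```

```text
time: 12.43
tool_pos: [480.3, -97.7, 254.3]
tcp_rot: [-3.14, 0.463, 2.963]
contact_force: [-0.9, -0.3, 0.2]
grip_width: 80.1
time: 13.1
tool_pos: [480.5, -95.9, 254.5]
tcp_rot: [3.14, 0.462, 2.964]
contact_force: [-1.8, -1.3, -1.2]
grip_width: 32.4
t 13.1 at [480.5 -95.9 254.5] [3.14  0.462 2.964] F [-1.8 -1.3 -1.2] w 32.4
[-0.0002, -0.0016, -0.1096] [0.002, -0.0007, 0.0007] w dist 109.6
[-0.0003, -0.0017, -0.0496] [0.002, -0.0007, 0.0007] w dist 49.6
[-0.0003, -0.0018, 0.0004] [0.002, -0.0007, 0.0007] w dist 1.8
[-0.38   0.398  1.994  0.304  0.309 -2.042]
```

```bash
python3 -m pendant '[[[0,0,0],[0,0,0],0.03],[[0,0,0],[0,0,0],0.03],[[0,0,0],[0,0,0],0.028]]'
python3 -m pendant '[[[0,0,0],[0,0,0],0.05],[[0,0,0],[0,0,0],0.07],[[0,0,0],[0,0,0],0.08],[[0,0,0],[0,0,0],0.08],[[0,0,0],[0,0,0],0.08],[[0,0,0],[0,0,0],0.08]]'
python3 -c "
from h import *
snap('side','s7.png')
a=load('s6.png')['color'].astype(int);b=load('s7.png')['color'].astype(int)
d=np.abs(a-b).sum(2)>60; d=d[185:250,260:330]; ys,xs=np.nonzero(d); print(len(xs),xs.min()+260,xs.max()+260,ys.min()+185,ys.max()+185)
p=np.load('poses.npz')['clamp']
for j in(0,6,12,18,24,30,36,44): print(j,proj(load('s7.png'),clampP(p,[[-28,166-j,90],[28,166-j,90],[-28,150-j,90]])).round(1).tolist())
"
```

```text
time: 13.35
tool_pos: [480.2, -97.0, 254.5]
tcp_rot: [-3.141, 0.462, 2.964]
contact_force: [3.2, 6.6, -1.1]
grip_width: 29.2
time: 13.85
tool_pos: [480.2, -97.8, 254.4]
tcp_rot: [-3.14, 0.463, 2.963]
contact_force: [-0.3, -0.8, -0.1]
grip_width: 64.7
343 272 329 186 232
0 [[286.3, 222.2], [272.6, 212.4], [290.5, 219.1]]
6 [[287.9, 221.1], [274.2, 211.3], [292.0, 218.0]]
12 [[289.5, 219.9], [275.7, 210.2], [293.6, 216.9]]
18 [[291.0, 218.8], [277.3, 209.1], [295.1, 215.7]]
24 [[292.6, 217.6], [278.8, 208.0], [296.6, 214.6]]
30 [[294.1, 216.5], [280.3, 206.9], [298.1, 213.5]]
36 [[295.6, 215.4], [281.9, 205.9], [299.7, 212.4]]
44 [[297.6, 213.9], [283.9, 204.4], [301.7, 210.9]]
```

```bash
cat > track.py <<'E'
from h import *
import sys
p=np.load('poses.npz')['clamp']; a=load('s6.png')
def face(j): return np.array([[x,166-j,z] for z in np.linspace(56,88,9) for x in np.linspace(-26,26,14)])
def samp(c,j):
    q=proj(c,clampP(p,face(j))).astype(np.float32); return cv2.remap(cv2.GaussianBlur(c['color'],(0,0),.6),q[:,0].reshape(1,-1),q[:,1].reshape(1,-1),cv2.INTER_LINEAR)[0].astype(float)
def jaw(c):
    T=samp(a,0); js=np.arange(-4,61,1.); e=np.array([np.abs(samp(c,j)-T).mean() for j in js]); i=e.argsort()[:3]; return js[i],e[i].round(1),e[js==0]
if __name__=='__main__': c=snap('side',sys.argv[1]); print('jaw',*jaw(c)); rel()
E
python3 -c "
from track import *
print(jaw(load('s7.png')),jaw(load('s4.png')))"
python3 -m pendant '[[[0,0,0],[0,0,0],0.08],[[0,0,0],[0,0,0],0.08]]'; python3 track.py s8.png
```

```text
(array([18., 17., 19.]), array([2.2, 2.2, 3.5]), array([73.15873016])) (array([ 0.,  1., -1.]), array([2.4, 3.2, 3.3]), array([2.3994709]))
time: 14.07
tool_pos: [480.2, -97.8, 254.3]
tcp_rot: [-3.14, 0.463, 2.963]
contact_force: [0.5, 0.8, 0.8]
grip_width: 78.6
jaw [18. 17. 19.] [2.  2.4 3.2] [73.75132275]
t 14.12 at [480.2 -97.8 254.3] [-3.14   0.463  2.963] F [-0.1 -0.5 -0.4] w 79.4
```

Jaw tracking works: first squeeze took it to about 18 mm. Second squeeze.

```bash
python3 -m pendant '[[[0,0,0],[0,0,0],0.06],[[0,0,0],[0,0,0],0.04],[[0,0,0],[0,0,0],0.028],[[0,0,0],[0,0,0],0.028],[[0,0,0],[0,0,0],0.028],[[0,0,0],[0,0,0],0.028],[[0,0,0],[0,0,0],0.028],[[0,0,0],[0,0,0],0.028],[[0,0,0],[0,0,0],0.028],[[0,0,0],[0,0,0],0.028]]'; python3 track.py s9.png
python3 -m pendant '[[[0,0,0],[0,0,0],0.028],[[0,0,0],[0,0,0],0.028],[[0,0,0],[0,0,0],0.06],[[0,0,0],[0,0,0],0.08],[[0,0,0],[0,0,0],0.08],[[0,0,0],[0,0,0],0.08],[[0,0,0],[0,0,0],0.08],[[0,0,0],[0,0,0],0.08],[[0,0,0],[0,0,0],0.08],[[0,0,0],[0,0,0],0.08]]'; python3 track.py s10.png
```

```text
time: 14.95
tool_pos: [480.2, -97.1, 254.1]
tcp_rot: [3.142, 0.462, 2.963]
contact_force: [3.8, 7.1, -2.5]
grip_width: 29.0
jaw [31. 32. 33.] [2.4 2.6 4. ] [94.13756614]
t 15.0 at [480.2 -97.1 254.1] [3.141 0.462 2.963] F [ 4.6  7.8 -2.8] w 28.9
time: 15.83
tool_pos: [480.2, -97.8, 254.4]
tcp_rot: [-3.14, 0.463, 2.963]
contact_force: [-0.7, 0.0, -0.0]
grip_width: 77.2
jaw [30. 29. 31.] [2.4 2.5 3.4] [93.95238095]
t 15.88 at [480.2 -97.8 254.4] [-3.14   0.463  2.963] F [ 0.2 -0.6 -0.4] w 78.6
```

```bash
python3 -m pendant '[[[0,0,0],[0,0,0],0.06],[[0,0,0],[0,0,0],0.04],[[0,0,0],[0,0,0],0.028],[[0,0,0],[0,0,0],0.028],[[0,0,0],[0,0,0],0.028],[[0,0,0],[0,0,0],0.028],[[0,0,0],[0,0,0],0.028],[[0,0,0],[0,0,0],0.028],[[0,0,0],[0,0,0],0.028],[[0,0,0],[0,0,0],0.028]]'; python3 track.py s11.png
python3 -m pendant '[[[0,0,0],[0,0,0],0.028],[[0,0,0],[0,0,0],0.028],[[0,0,0],[0,0,0],0.06],[[0,0,0],[0,0,0],0.08],[[0,0,0],[0,0,0],0.08],[[0,0,0],[0,0,0],0.08],[[0,0,0],[0,0,0],0.08],[[0,0,0],[0,0,0],0.08],[[0,0,0],[0,0,0],0.08],[[0,0,0],[0,0,0],0.08]]'; python3 track.py s12.png
```

```text
time: 16.72
tool_pos: [480.2, -97.1, 254.1]
tcp_rot: [3.142, 0.462, 2.963]
contact_force: [4.9, 6.5, -2.2]
grip_width: 29.3
jaw [43. 44. 42.] [2.4 2.6 4. ] [94.19047619]
t 16.77 at [480.2 -97.1 254.2] [3.141 0.462 2.963] F [ 4.1  8.7 -2.2] w 29.6
time: 17.6
tool_pos: [480.2, -97.8, 254.4]
tcp_rot: [-3.14, 0.463, 2.963]
contact_force: [-0.3, 0.3, 0.4]
grip_width: 77.0
jaw [42. 41. 43.] [2.5 2.5 3.4] [93.9047619]
t 17.65 at [480.2 -97.8 254.4] [-3.14   0.463  2.963] F [-0.1 -0.5 -0. ] w 78.4
```

```bash
python3 -m pendant '[[[0,0,0],[0,0,0],0.06],[[0,0,0],[0,0,0],0.04],[[0,0,0],[0,0,0],0.028],[[0,0,0],[0,0,0],0.028],[[0,0,0],[0,0,0],0.028],[[0,0,0],[0,0,0],0.028],[[0,0,0],[0,0,0],0.028],[[0,0,0],[0,0,0],0.028],[[0,0,0],[0,0,0],0.028],[[0,0,0],[0,0,0],0.028]]'; python3 track.py s13.png
python3 -m pendant '[[[0,0,0],[0,0,0],0.028],[[0,0,0],[0,0,0],0.028],[[0,0,0],[0,0,0],0.028]]'
python3 -m pendant '[[[0,0,0],[0,0,0],0.06],[[0,0,0],[0,0,0],0.08],[[0,0,0],[0,0,0],0.08],[[0,0,0],[0,0,0],0.08],[[0,0,0],[0,0,0],0.08],[[0,0,0],[0,0,0],0.08],[[0,0,0],[0,0,0],0.08],[[0,0,0],[0,0,0],0.08]]'; python3 track.py s14.png
```

```text
time: 18.48
tool_pos: [481.0, -93.3, 254.1]
tcp_rot: [3.136, 0.46, 2.964]
contact_force: [17.8, 34.3, -3.5]
grip_width: 39.4
jaw [44. 45. 43.] [2.1 2.7 3.7] [94.32275132]
t 18.53 at [481.  -93.4 254.1] [3.136 0.46  2.964] F [16.6 34.5 -5. ] w 39.2
time: 18.78
tool_pos: [481.0, -93.3, 254.1]
tcp_rot: [3.136, 0.46, 2.964]
contact_force: [18.0, 35.0, -4.4]
grip_width: 39.6
time: 19.45
tool_pos: [480.1, -97.9, 254.3]
tcp_rot: [-3.14, 0.463, 2.963]
contact_force: [-0.9, -0.5, -0.2]
grip_width: 79.5
jaw [42. 41. 43.] [2.3 2.5 3.3] [93.88359788]
t 19.5 at [480.1 -97.9 254.3] [-3.14   0.462  2.963] F [ 0.1 -0.  -0.8] w 80.1
```

Trigger stopped early at 39 mm opening with the jaw at 44 mm, so the cover is home. Retreating, then on to the tab.

```bash
python3 -m pendant '[[[0,0,-0.015],[0,0,0],0.08],[[0,0,-0.04],[0,0,0],0.08],[[0,0,-0.07],[0,0,0],0.08],[[0,0,-0.1],[0,0,0],0.08],[[0,0,-0.13],[0,0,0],0.02],[[0,0,-0.13],[0,0,0],0]]'
cat > d.py <<'E'
from ik import *
Rt=tool(np.radians(20),1)
P=[tcp([-102,-8,z],Rt,19) for z in(110,60,44)]
print([ik(x,Rt,q0) for x in P]); rel(*[(x,Rt) for x in P])
E
python3 d.py|grep -v -e scene -e side -e foot
python3 track.py s15.png
```

```text
time: 20.0
tool_pos: [422.4, -87.2, 375.3]
tcp_rot: [-3.138, 0.47, 2.964]
contact_force: [1.9, 0.4, 0.5]
grip_width: 70.9
[  1.5  80.5 220.5 505.9 375.9 140.5  -2.   44.3  -1.5  -2. ] 0.5
[(array([-0.22,  0.31,  2.03,  0.03,  0.45, -1.63]), np.float64(0.0), 0.0), (array([-0.22,  0.41,  2.09,  0.04,  0.3 , -1.65]), np.float64(0.0), 0.0), (array([-0.22,  0.44,  2.09,  0.05,  0.28, -1.65]), np.float64(3.0), 0.013)]
t 20.0 at [422.4 -87.2 375.3] [-3.138  0.47   2.964] F [1.9 0.4 0.5] w 70.9
[0.0317, 0.0729, 0.0936] [-0.003, 0.1214, 0.0008] w dist 122.8
[0.0544, 0.073, 0.1382] [-0.003, 0.1214, 0.0008] w dist 165.4
[0.0616, 0.0731, 0.1524] [-0.003, 0.1214, 0.0008] w dist 179.9
jaw [42. 41. 43.] [2.  2.1 3.4] [98.28306878]
t 20.05 at [422.8 -87.3 373.3] [-3.139  0.469  2.964] F [ 1.3 -0.5 -0.5] w 67.3
```

```bash
sed -i 's/radians(20)/radians(12)/' d.py; python3 d.py|grep -v -e scene -e side -e foot
```

```text
[  1.5  80.5 220.5 505.9 375.9 140.5  -2.   44.3  -1.5  -2. ] 0.5
[(array([-0.21,  0.35,  1.91,  0.01,  0.67, -1.61]), np.float64(0.0), 0.0), (array([-0.21,  0.44,  1.96,  0.01,  0.53, -1.62]), np.float64(0.0), 0.0), (array([-0.21,  0.47,  1.98,  0.01,  0.49, -1.62]), np.float64(0.0), 0.0)]
t 20.05 at [422.8 -87.3 373.3] [-3.139  0.469  2.964] F [ 1.3 -0.5 -0.5] w 67.3
[0.0066, 0.0728, 0.0964] [-0.0026, 0.2591, 0.0004] w dist 121.0
[0.0292, 0.073, 0.141] [-0.0026, 0.2591, 0.0004] w dist 161.5
[0.0364, 0.073, 0.1553] [-0.0026, 0.2591, 0.0004] w dist 175.4
```

```bash
python3 -m pendant '[[[0,0.035,0],[0,0.1,0],0],[[0,0.073,0.01],[0,0.2,0],0],[[0.003,0.073,0.04],[0,0.259,0],0],[[0.007,0.073,0.07],[0,0.259,0],0],[[0.007,0.073,0.096],[0,0.259,0],0],[[0.007,0.073,0.096],[0,0.259,0],0],[[0.007,0.073,0.096],[0,0.259,0],0],[[0.007,0.073,0.096],[0,0.259,0],0]]'
python3 d.py|grep -v -e scene -e side -e foot -e '(ar'
```

```text
time: 20.72
tool_pos: [472.0, -22.1, 281.8]
tcp_rot: [-3.141, 0.203, 2.963]
contact_force: [-0.0, -0.9, -0.1]
grip_width: 13.9
[  1.5  80.5 220.5 505.9 375.9 140.5  -2.   44.3  -1.5  -2. ] 0.5
t 20.72 at [472.  -22.1 281.8] [-3.141  0.203  2.963] F [-0.  -0.9 -0.1] w 13.9
[-0.0013, -0.0004, -0.0021] [-0.001, -0.0065, -0.0] w dist 2.5
[0.0087, -0.0004, 0.0469] [-0.001, -0.0065, -0.0] w dist 47.7
[0.012, -0.0003, 0.0625] [-0.001, -0.0065, -0.0] w dist 63.7
```

```bash
python3 -m pendant '[[[0.003,0,0.02],[0,-0.006,0],0],[[0.007,0,0.04],[0,-0.006,0],0],[[0.0095,0,0.051],[0,-0.006,0],0],[[0.0095,0,0.051],[0,-0.006,0],0],[[0.0095,0,0.051],[0,-0.006,0],0],[[0.0095,0,0.051],[0,-0.006,0],0]]'
python3 d.py|grep -v -e scene -e side -e foot -e '(ar'
```

```text
time: 21.22
tool_pos: [473.5, -22.4, 231.3]
tcp_rot: [-3.141, 0.212, 2.963]
contact_force: [0.0, 0.6, -0.2]
grip_width: 0.6
[  1.5  80.5 220.5 505.9 375.9 140.5  -2.   44.3  -1.5  -2. ] 0.5
t 21.22 at [473.5 -22.4 231.3] [-3.141  0.212  2.963] F [ 0.   0.6 -0.2] w 0.6
[-0.0105, -0.0004, -0.0517] [-0.0011, 0.003, -0.0001] w dist 52.8
[0.0, -0.0004, -0.0029] [-0.0011, 0.003, -0.0001] w dist 2.9
[0.0034, -0.0004, 0.0128] [-0.0011, 0.003, -0.0001] w dist 13.2
```

```bash
python3 -m pendant '[[[0.001,0,0.005],[0,0,0],0],[[0.002,0,0.009],[0,0,0],0],[[0.0026,0,0.012],[0,0,0],0],[[0.003,0,0.014],[0,0,0],0],[[0.003,0,0.014],[0,0,0],0],[[0.003,0,0.014],[0,0,0],0]]'; python3 track.py s16.png
```

```text
time: 21.72
tool_pos: [473.8, -22.3, 216.3]
tcp_rot: [-3.14, 0.213, 2.963]
contact_force: [0.3, -0.3, 9.9]
grip_width: 0.2
jaw [3. 4. 2.] [1.2 2.5 2.8] [9.44708995]
t 21.77 at [473.8 -22.4 216.3] [-3.14   0.213  2.963] F [ 0.8 -1.1  8.8] w 0.6
```

Tab is down at 9–10 N and the jaw is springing open (3 mm). Press a little further and hold for over a second, then lift.

```bash
python3 -m pendant '[[[0,0,0.001],[0,0,0],0],[[0,0,0.001],[0,0,0],0],[[0,0,0.001],[0,0,0],0],[[0,0,0.001],[0,0,0],0],[[0,0,0.001],[0,0,0],0],[[0,0,0.001],[0,0,0],0],[[0,0,0.001],[0,0,0],0],[[0,0,0.001],[0,0,0],0],[[0,0,0.001],[0,0,0],0],[[0,0,0.001],[0,0,0],0]]'; python3 track.py s17.png
python3 -m pendant '[[[0,0,0],[0,0,0],0],[[0,0,0],[0,0,0],0],[[0,0,0],[0,0,0],0],[[0,0,0],[0,0,0],0],[[0,0,0],[0,0,0],0],[[0,0,0],[0,0,0],0],[[0,0,0],[0,0,0],0],[[0,0,0],[0,0,0],0],[[0,0,0],[0,0,0],0],[[0,0,0],[0,0,0],0]]'; python3 track.py s18.png
```

```text
time: 22.6
tool_pos: [473.8, -22.4, 215.8]
tcp_rot: [-3.14, 0.213, 2.963]
contact_force: [-2.3, 0.0, 16.2]
grip_width: 0.3
jaw [ 0.  1. -1.] [0.8 2.4 2.9] [0.8042328]
t 22.65 at [473.8 -22.4 215.8] [-3.14   0.213  2.963] F [-3.  -0.6 16.4] w 0.5
time: 23.48
tool_pos: [473.8, -22.4, 215.8]
tcp_rot: [-3.14, 0.213, 2.963]
contact_force: [-2.5, 0.3, 14.7]
grip_width: 0.2
jaw [ 0.  1. -1.] [0.8 2.5 2.8] [0.75132275]
t 23.53 at [473.8 -22.4 215.8] [-3.14   0.213  2.963] F [-2.4  0.2 16. ] w 0.6
```

```bash
python3 -m pendant '[[[-0.002,0,-0.015],[0,0,0],0],[[-0.009,0,-0.045],[0,0,0],0],[[-0.016,0,-0.075],[0,0,0],0],[[-0.021,0,-0.1],[0,0,0],0],[[-0.03,0,-0.14],[0,0,0],0],[[-0.03,0,-0.14],[0,0,0],0],[[-0.03,0,-0.14],[0,0,0],0]]'; python3 track.py s19.png
python3 - <<'E'
from h import *
p=np.load('poses.npz')['clamp']
def prof(f,x,z,ys):
    c=load(f); q=proj(c,clampP(p,[[x,y,z] for y in ys])).astype(np.float32); return cv2.remap(c['color'],q[:,0].reshape(1,-1),q[:,1].reshape(1,-1),1)[0].mean(1).round().astype(int)
ys=np.arange(-6,136,2.)
for f in('s4.png','s19.png'):
  for x in(-14,14):
    v=prof(f,x,89,ys); print(f,x,[(int(y),int(k)) for y,k in zip(ys,v) if y<26 or y>80])
  c=load(f)['color'].astype(int)
a=load('s4.png')['color'].astype(int); b=load('s19.png')['color'].astype(int)
for n,(x0,y0,x1,y1) in dict(tab=(325,188,360,220),flux=(205,212,240,255),tin=(185,255,230,305),spool=(395,150,430,185)).items(): print(n,(np.abs(a-b).sum(2)[y0:y1,x0:x1]>60).sum())
E
```

```text
time: 24.12
tool_pos: [473.6, -22.1, 359.2]
tcp_rot: [-3.141, 0.213, 2.963]
contact_force: [-0.9, -0.7, -0.7]
grip_width: 0.4
jaw [ 0.  1. -1.] [2.8 3.5 4.1] [2.79100529]
t 24.17 at [473.1 -22.  357.5] [-3.141  0.209  2.963] F [ 0.7  0.  -0.3] w 0.3
s4.png -14 [(-6, 124), (-4, 125), (-2, 127), (0, 121), (2, 112), (4, 103), (6, 104), (8, 117), (10, 142), (12, 184), (14, 220), (16, 239), (18, 240), (20, 236), (22, 225), (24, 221), (82, 220), (84, 216), (86, 211), (88, 214), (90, 220), (92, 218), (94, 218), (96, 223), (98, 224), (100, 233), (102, 240), (104, 243), (106, 245), (108, 243), (110, 231), (112, 203), (114, 157), (116, 114), (118, 85), (120, 80), (122, 81), (124, 80), (126, 78), (128, 77), (130, 77), (132, 75), (134, 72)]
s4.png 14 [(-6, 131), (-4, 130), (-2, 126), (0, 118), (2, 110), (4, 104), (6, 102), (8, 114), (10, 145), (12, 189), (14, 219), (16, 236), (18, 234), (20, 223), (22, 207), (24, 194), (82, 180), (84, 180), (86, 180), (88, 179), (90, 179), (92, 181), (94, 181), (96, 189), (98, 201), (100, 218), (102, 232), (104, 240), (106, 243), (108, 241), (110, 231), (112, 20
[... 445 characters left out ...]
40), (106, 101), (108, 82), (110, 77), (112, 76), (114, 76), (116, 76), (118, 77), (120, 77), (122, 75), (124, 75), (126, 78), (128, 82), (130, 103), (132, 148), (134, 205)]
s19.png 14 [(-6, 136), (-4, 139), (-2, 145), (0, 162), (2, 199), (4, 227), (6, 240), (8, 237), (10, 226), (12, 213), (14, 204), (16, 197), (18, 197), (20, 196), (22, 197), (24, 195), (82, 191), (84, 191), (86, 197), (88, 208), (90, 224), (92, 237), (94, 244), (96, 245), (98, 243), (100, 230), (102, 189), (104, 139), (106, 102), (108, 88), (110, 89), (112, 104), (114, 132), (116, 157), (118, 179), (120, 194), (122, 196), (124, 198), (126, 198), (128, 198), (130, 198), (132, 198), (134, 197)]
tab 147
flux 0
tin 0
spool 523
```

```bash
python3 -m pendant '[[[0.02,0.03,-0.03],[0,0,0],0],[[0.04,0.07,-0.06],[0,0,0],0],[[0.04,0.1,-0.08],[0,0,0],0],[[0.04,0.13,-0.08],[0,0,0],0],[[0.04,0.16,-0.08],[0,0,0],0],[[0.04,0.2,-0.08],[0,0,0],0],[[0.04,0.2,-0.08],[0,0,0],0],[[0.04,0.2,-0.08],[0,0,0],0]]'; python3 track.py s20.png
python3 - <<'E'
from h import *
p=np.load('poses.npz')['clamp']; g=snap('scene','g20.png')['color'].astype(int); g0=load('scene0.png')['color'].astype(int)
a=load('side0.png')['color'].astype(int); b=load('s20.png')['color'].astype(int)
D=np.abs(a-b).sum(2)>60; G=np.abs(g-g0).sum(2)>60
for n,(x0,y0,x1,y1) in dict(tab=(325,203,360,222),flux=(205,212,240,255),tin=(185,255,230,305),spool=(395,150,430,185)).items(): print(n,D[y0:y1,x0:x1].sum())
for n,(x0,y0,x1,y1) in dict(spool=(155,278,195,318),tin=(415,172,452,206),flux=(422,200,450,245),lamp=(250,330,325,385),head=(270,180,340,222)).items(): print('scene',n,G[y0:y1,x0:x1].sum())
print('tab px',proj(load('s20.png'),clampP(p,[[-102,-8,50]])))
t=cv2.matchTemplate(load('s20.png')['color'][:,:],load('side0.png')['color'][202:222,330:358],cv2.TM_CCOEFF_NORMED); print(cv2.minMaxLoc(t))
E
```

```text
time: 24.83
tool_pos: [453.8, 186.3, 424.9]
tcp_rot: [-3.138, 0.205, 2.968]
contact_force: [-0.5, -0.2, -0.5]
grip_width: 0.5
jaw [ 0.  1. -1.] [0.7 2.4 3. ] [0.68783069]
t 24.88 at [453.8 185.1 425.2] [-3.138  0.205  2.966] F [0.  0.1 0.4] w 0.5
tab 461
flux 12
tin 18
spool 557
scene spool 957
scene tin 0
scene flux 0
scene lamp 0
scene head 220
tab px [[347.49845707 212.48392308]]
(-0.7018349170684814, 0.7452952265739441, (218, 223), (330, 202))
```

```bash
python3 - <<'E'
from h import *
def m(f,f0,box,mg=14):
    x0,y0,x1,y1=box; T=load(f0)['color'][y0:y1,x0:x1]; I=load(f)['color'][y0-mg:y1+mg,x0-mg:x1+mg]
    r=cv2.minMaxLoc(cv2.matchTemplate(I,T,cv2.TM_CCOEFF_NORMED)); return round(r[1],2),r[3][0]-mg,r[3][1]-mg
print('spool side',[ (f,m(f,'side0.png',(400,155,428,182))) for f in('s2.png','s4.png','s6.png','s14.png','s20.png')])
print('spool scene',m('g20.png','scene0.png',(158,280,192,316)))
print('tab',m('s20.png','s4.png',(330,198,358,222)),m('s20.png','s7.png',(330,198,358,222)))
for f,b in(('side0.png',(400,155,428,182)),('s20.png',(400,155,428,182)),('scene0.png',(158,280,192,316)),('g20.png',(158,280,192,316))):
    x0,y0,x1,y1=b; print(f,load(f)['color'][y0:y1:4,x0:x1:4].mean(2).astype(int).tolist())
E
```

```text
spool side [('s2.png', (0.65, 0, 0)), ('s4.png', (0.61, 0, 0)), ('s6.png', (0.33, 0, 0)), ('s14.png', (0.44, -14, -14)), ('s20.png', (0.38, 14, 1))]
spool scene (0.6, 0, 1)
tab (0.77, 0, 0) (0.76, 0, 0)
side0.png [[181, 180, 182, 182, 181, 180, 183], [178, 181, 228, 230, 231, 219, 184], [182, 185, 232, 234, 233, 233, 191], [181, 185, 152, 231, 232, 209, 185], [180, 206, 157, 180, 175, 152, 186], [183, 185, 204, 183, 180, 230, 185], [181, 179, 187, 200, 199, 177, 183]]
s20.png [[197, 194, 195, 193, 197, 195, 196], [192, 196, 238, 238, 238, 230, 198], [197, 192, 144, 145, 145, 144, 191], [193, 163, 107, 138, 145, 130, 158], [114, 126, 99, 104, 117, 127, 114], [194, 195, 139, 109, 121, 152, 116], [194, 194, 195, 125, 127, 114, 114]]
scene0.png [[170, 175, 173, 201, 216, 216, 185, 169, 169], [174, 196, 232, 233, 234, 232, 234, 202, 171], [177, 231, 232, 233, 232, 233, 232, 230, 173], [175, 231, 231, 232, 232, 231, 233, 179, 174], [173, 198, 231, 231, 232, 224, 114, 169, 173], [175, 175, 91, 94, 82, 77, 72, 216, 184], [175, 179, 119, 78, 74, 75, 76, 203, 208], [179, 146, 112, 84, 78, 80, 84, 252, 169], [137, 86, 125, 134, 116, 111, 202, 133, 174]]
g20.png [[87, 85, 89, 97, 108, 106, 88, 83, 85], [80, 97, 120, 118, 119, 119, 124, 94, 87], [91, 123, 119, 121, 120, 119, 121, 110, 90], [111, 233, 203, 152, 135, 141, 163, 143, 91], [83, 198, 233, 233, 234, 228, 117, 86, 173], [86, 86, 91, 93, 83, 79, 75, 203, 187], [87, 89, 89, 81, 78, 78, 73, 105, 207], [91, 95, 116, 82, 78, 79, 77, 113, 134], [91, 89, 128, 137, 118, 114, 109, 85, 86]]
```

The spool differs only by the arm's shadow: its outline is at the same pixels. Jaw is at 0, tab is up and the robot is clear. Handing in.

```bash
python3 -m pendant '[[[0,0,0],[0,0,0],0],[[0,0,0],[0,0,0],0],[[0,0,0],[0,0,0],0]]'; python3 -c "
from h import *
print(close_job())"
```

```text
time: 25.18
tool_pos: [454.3, 183.6, 427.2]
tcp_rot: [-3.14, 0.209, 2.961]
contact_force: [-0.3, 0.6, -0.7]
grip_width: 0.7
the job is handed in; nothing more can be done
None
```

The case is lying closed in the clamp and the job is handed in at about 25 s of the 72 s; `close_job` gives no verdict. I laid the case on the rails with the cover facing the moving jaw. Four trigger squeezes pressed the cover home. I then held the release tab down for nearly 2 s and backed the arm away.

**Last checks:**
- **Cover:** on the fourth squeeze the trigger stopped early (39 mm opening), with the jaw at about 44 mm, which is where the cover should be home. I had no picture views left, so this rests on the trigger and jaw readings and a brightness profile, not on a look at the cover.
- **Jaw:** the side camera shows it at 0 mm, fully open.
- **Case:** straight on the rails, its centre about 52 mm from the fixed jaw.
- **Tab:** back at its original pixels.
- **Trigger:** no separate reading of it after the last squeeze; it was let go fully.
- **Robot:** clear of everything, with contact force about 0.

**Things that differed or disagreed:**
- **Tool tilt:** the 35° approach to the grip ran into the fifth joint's limit (0.28 rad), so I came in at 26.5°. The lamp looks unmoved in the scene camera, apart from some changed pixels around its head, most likely moving shadows, which I did not examine further.
- **Spool and tab pictures:** their brightness differed before and after. I put this down to the arm's shadow, because the tab and, in the scene camera, the spool matched within 1 px of their original places. The side camera match on the spool was poor (0.38) and told me nothing.
- **Bottle and tin:** almost no change.

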